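Balance check of mixer arms on knife edges

ROBOT

A 6-joint arm with a two-finger parallel gripper is mounted at the origin on a cart in front of the work surface, level with it; the furniture and walls round the work are solid. World frame = base frame: x ahead of the robot, y to its left, z up, the work surface at z = 0. Lengths are in m, angles in rad, forces in N, time in s.
With the tool pointing down it reaches from about 0.25 to 0.725 m from the base axis. Payload 4 kg.
Tool frame: the origin (TCP) lies between the finger pads; the fingertips stand 22 mm ahead of it and the grasp point (between the pads) lies 3 mm ahead of it; z points along the fingers, y is the direction in which the jaws open and shut (so a half turn about z gives the same grasp; the last joint's range is limited). The gripper opens to 85 mm and grips with 20 to 120 N. Pads are 22 mm wide; open, the fingers measure 114 mm over their backs; the gripper's body (76 mm by 85 mm) begins 54 mm behind the grasp point. The pads swing forward as they close: fully open they stand 13 mm farther back than shut.
Start: joints at [1.155, 0.241, 0.005, 1.335, 0, 1.571], TCP at [0.202, 0.457, 0.253] pointing down, gripper open.
Joint ranges: [-2.72, 2.72], [-1.05, 1.87], [-1.09, 1.28], [-1.99, 2.15], [-1.42, 1.44], [-3.14, 3.14]. Speed limits (rad/s): [2.79, 2.79, 3.14, 3.14, 3.14, 3.14].

INTERFACE

Orientations are given as a rotation vector (axis times angle).
In Python, from station import status, get_image, camera_model, order gives the robot as it stands. The module is installed in compiled form; this text tells all that it offers.
- The arm moves only by the tool send_rows, never from a script. Its argument "targets" is a list of rows, each a list of 3 entries, a list of its own where there are three numbers: the shift along the tool's x, y, z as a fraction of full scale, then the turn about the tool's z as a fraction of full scale, then the opening, from 0 (shut) to 1 (fully open). A call has 1 to 20 rows; each row shifts and turns the pose as measured when the row begins, along the tool's axes as they then stand; what a row does not reach is not made up. Full scale, the value 1, is 20 cm for a shift and 90 degrees for a turn. A row lasts 1/12 s, in which the tool goes at most 41.7 mm and 7.16 degrees, less where a joint would pass 70% of its speed; a pose out of reach is approached as far as the arm can. A call with a number of a shift or a turn outside -1 to 1 is refused whole. A call with a gripper value outside its range is refused whole. The fingers move at their own pace and stop on an object; "squeeze" is the grip in N (left out, the last holds). Time passes only in rows, so rows that do not move let the fingers close. It gives the time, the measured TCP pose, the force and the opening at its end, in the units of the state.
- status.read_state(): the state, without advancing time (a new reading comes with each control period).
- get_image(name): name is "scene" or "top" or "wrist"; returns the picture (420x560x3 uint8, red, green, blue); there is no depth.
- camera_model(name): a dict with "intrinsics" (3x3 intrinsics, pixels), "xyz" and "rotation" of the camera in the world; the wrist camera has in their place "T_tool_cam" (4x4, takes a point from camera to tool coordinates, whose origin is the TCP and whose axes are the flange's). Camera axes: x right, y down, z forward; pixel columns grow to the right and rows downward; lengths in m; the calibration is good to about 2 mm. The wrist camera is an equidistant fisheye: a pixel r from the principal point sees the ray r / f radians off the axis. A picture is of the moment at which its call begins: read the wrist's pose just before it. camera_model takes no time and is no camera call.
- order.hand_in(): hands the job in, once; it reports no verdict.
The state is a dict: "t": time; "joints": joint angles; "joint_vel": joint speeds; "joint_torque": joint torques, N m; "tcp_pos": TCP position; "tool_rot": TCP orientation; "force": force on the tool from outside, world axes, zero at the start; "wrist_torque": the same for the moment, N m; "width": finger opening in m.
Only numpy, scipy, OpenCV 4.12 (cv2) and the standard library are available. Lean on these libraries where they do the work, as an engineer would, in place of code of your own. Each camera call takes 0.05 s, during which the arm holds its last target.

TASK

Check the two blue rotor arms of the tube mixer for balance, one after the other: lay an arm level on the knife-edge stand with its steel spindle across the two notched blades, let go and watch whether it stays level or a heavy end swings down. Lay an arm that stays level flat in the green tray, the same way up as it is now, and put an arm whose end drops into the red reject bin; sort each arm before checking the next, and check both. Leave the beaker, the timer and the red rubber bulb where they are.

Things in the scene. Friction and masses are not known exactly. Their poses are not given: they have to be found in the camera images.
- rotor_arm_1: Blue rotor arm, 160 mm long, 130 to 200 g. Origin: mid-spindle. x along the arm, y along the spindle, z up as it lies at the start (origin 9 mm above the bench). Bar 20 mm wide (y), z = -9 to +5 mm, free to grip at |x| = 16 to 48 mm; hub block 30 (x) by 32 (y) mm, z = -9 to +11 mm; steel spindle 8 mm diameter sticks out at |y| = 16 to 42 mm; flat round eyes at both ends, see rotor_arm_2.
- rotor_arm_2: Second blue rotor arm, same sizes, axes and origin as rotor_arm_1. Its eyes, like the other's: centres at x = +-64 mm, 32 mm across with a 19 mm hole, 14 mm thick (z = -9 to +5 mm). The arms look exactly alike: nothing on the outside shows whether an arm has a heavy end, nor which end.
- balance_stand: Knife-edge stand, fixed. Grey base plate 150 (x) by 110 (y) by 10 mm high; two uprights 26 mm wide (x), 6 mm thick, centred at y = +-28 mm, each topped by two steel blades forming an open V notch (faces 50 degrees from level, about 21 mm wide at the mouth, horns 7 mm above the seated spindle axis, blades reach |x| = 15 mm). Nothing else above the base. Origin: centre of the underside.
- stand_seat (a point): Where the arm's origin lies when seated: 105 mm above the stand's underside, axes as the stand's; arm along x (either way round), spindle along y in both notches; 8 mm off along y is still seated. A seated arm turns on its spindle with a little friction: a sound one stays as left, a heavy end swings down until the arm stands upright or nearly, light end up, at rest after about 2 s.
- good_tray: Green shallow tray with a black liner, for sound arms, fixed: 130 mm (x) by 210 mm (y), 20 mm high, walls and floor 4 mm. Origin: centre of the underside. An arm fits flat in it along y; its origin is then 13 mm above the tray's.
- reject_bin: Red open bin for rejects, fixed: 120 mm (x) by 130 mm (y), 95 mm high, walls and floor 4 mm. Origin: centre of the underside. An arm goes in end first and may stand or lean in it.
- beaker_a: Clear beaker, 61 mm across, 70 mm high, loose, to be left alone. Origin: centre of the underside.
- timer: Small white lab timer, 62 x 68 x 20 mm, loose, to be left alone. Origin: centre of the underside.
- pipette_bulb: Red rubber pipette bulb, 92 x 54 x 53 mm, loose, to be left alone. Origin: centre of the underside.

How it is judged:
On the way, in this order (a step that is already met when the one before it is completed fails the run):
1. one of the two arms is seated and let go on the knife edges and shows its balance: the sound one stays level, the other swings end down (((horizontal distance between rotor_arm_1 and stand_seat below 0.012 m and z of rotor_arm_1 in the frame of stand_seat between -0.005 and 0.005 m and contact force between the fingers and rotor_arm_1 below 0.05 N and angle between rotor_arm_1's own z axis and vertical below 0.4 rad) or (horizontal distance between rotor_arm_2 and stand_seat below 0.012 m and z of rotor_arm_2 in the frame of stand_seat between -0.005 and 0.005 m and contact force between the fingers and rotor_arm_2 below 0.05 N and angle between rotor_arm_2's own z axis and vertical above 1 rad))), for 0.4 s.
2. that arm is sorted (sound one in the tray, heavy-ended one in the bin) and the other arm is seated, let go, and shows its balance ((((horizontal distance between rotor_arm_1 and stand_seat below 0.012 m and z of rotor_arm_1 in the frame of stand_seat between -0.005 and 0.005 m and contact force between the fingers and rotor_arm_1 below 0.05 N and angle between rotor_arm_1's own z axis and vertical below 0.4 rad) and (x of rotor_arm_2 in the frame of reject_bin between -0.056 and 0.056 m and y of rotor_arm_2 in the frame of reject_bin between -0.061 and 0.061 m and z of rotor_arm_2 in the frame of reject_bin between 0 and 0.095 m)) or ((horizontal distance between rotor_arm_2 and stand_seat below 0.012 m and z of rotor_arm_2 in the frame of stand_seat between -0.005 and 0.005 m and contact force between the fingers and rotor_arm_2 below 0.05 N and angle between rotor_arm_2's own z axis and vertical above 1 rad) and (x of rotor_arm_1 in the frame of good_tray between -0.05 and 0.05 m and y of rotor_arm_1 in the frame of good_tray between -0.09 and 0.09 m and z of rotor_arm_1 in the frame of good_tray below 0.018 m and angle between rotor_arm_1's own z axis and vertical below 0.15 rad)))), for 0.4 s.
At the end, for the whole second after the job is handed in: rotor_arm_1 (sound) lies released, flat (0.15 rad) and right way up on the green tray's floor, origin within its walls and under 18 mm above its underside; rotor_arm_2 (heavy-ended) rests released in the red bin, origin within its walls and under 95 mm above its underside (x of rotor_arm_1 in the frame of good_tray between -0.05 and 0.05 m and y of rotor_arm_1 in the frame of good_tray between -0.09 and 0.09 m and z of rotor_arm_1 in the frame of good_tray below 0.018 m and angle between rotor_arm_1's own z axis and vertical below 0.15 rad and x of rotor_arm_2 in the frame of reject_bin between -0.056 and 0.056 m and y of rotor_arm_2 in the frame of reject_bin between -0.061 and 0.061 m and z of rotor_arm_2 in the frame of reject_bin between 0 and 0.095 m and linear speed of each of rotor_arm_1, rotor_arm_2 below 0.03 m/s and angular speed of rotor_arm_2 below 0.3 rad/s and contact force between the fingers and rotor_arm_1 below 0.05 N and contact force between the fingers and rotor_arm_2 below 0.05 N); the robot touches nothing.
It fails at once if the beaker, the timer or the rubber bulb is moved more than 30 mm (distance of any of beaker_a, timer, pipette_bulb from where it was at the start of the episode above 0.03 m).
It also fails if it takes over 72 s, if anything falls off the work surface, if the arm or the gripper's body presses on something with over 40 N, if the wrist force passes 120 N, or if a joint passes its speed limit or range.

## Working session

There is one attempt and no reset: what is moved stays moved. The work goes in short steps, Python scripts to look and compute and a tool call to move; the robot and the scene stay as the last step left them, time stands still between calls to the robot, and variables do not carry over. Pictures are saved under pics/ and viewed, and the job is handed in when it is done.

Besides the shell and the picture viewer there is one more tool, called after ">>>" as a command line: name --argument value ..., lists and objects as JSON in quotes. send_rows: Moves the arm, as the interface text tells. Shift numbers are shares of 20 cm and turn numbers shares of 90 degrees, none past 1 either way. Its arguments: {"type":"object","properties":{"targets":{"type":"array"},"squeeze":{"type":"number"}},"required":["targets"]}

```bash
mkdir -p pics; python3 - <<'E'
from station import status,get_image,camera_model
import cv2,numpy as np
print(status.read_state())
for n in ["scene","top","wrist"]:
    im=get_image(n); cv2.imwrite(f"pics/{n}0.png",im[:,:,::-1]); print(n,camera_model(n))
E
```

```text
{'t': 0.0, 'joints': array([ 1.15501386e+00,  2.41400744e-01,  3.73966029e-03,  1.33520314e+00,
       -1.14501475e-05,  1.57077884e+00]), 'joint_vel': array([-0.00044552,  0.00117449,  0.00023834,  0.00012292, -0.0001134 ,
        0.0008859 ]), 'joint_torque': array([-4.59149742e-04, -3.72319114e+01,  2.52408010e+01,  1.69328449e-02,
       -6.91414721e-05,  7.57820686e-06]), 'tcp_pos': array([0.20172139, 0.4568679 , 0.25242491]), 'tool_rot': array([-0.64830228, -3.07354635,  0.00318159]), 'force': array([ 0.13377493, -0.06042557,  0.03933783]), 'wrist_torque': array([ 0.0523048 ,  0.00440651, -0.04578189]), 'width': 0.08516411992037902}
scene {'intrinsics': array([[451.72541853,   0.        , 278.44481549],
       [  0.        , 451.72541853, 216.31762127],
       [  0.        ,   0.        ,   1.        ]]), 'xyz': array([ 0.06461343, -0.35065223,  0.89964085]), 'rotation': array([-2.21258518,  1.17679019, -0.42362837])}
top {'intrinsics': array([[542.83394191,   0.        , 271.99458398],
       [  0.        , 542.83394191, 213.86523198],
       [  0.        ,   0.        ,   1.        ]]), 'xyz': array([0.29121888, 0.02743412, 1.61025554]), 'rotation': array([-2.09678925,  2.13556901, -0.20704252])}
wrist {'intrinsics': array([[325.1922621 ,   0.        , 281.1438702 ],
       [  0.        , 325.1922621 , 207.04462128],
       [  0.        ,   0.        ,   1.        ]]), 'T_tool_cam': array([[ 1.19430897e-03, -9.50809627e-01, -3.09773509e-01,
         8.03540423e-02],
       [ 9.99999282e-01,  1.10616048e-03,  4.60207469e-04,
         7.02063393e-04],
       [-9.49104794e-05, -3.09773836e-01,  9.50810266e-01,
        -1.19933865e-01],
       [ 0.00000000e+00,  0.00000000e+00,  0.00000000e+00,
         1.00000000e+00]])}
```

View pics/scene0.png

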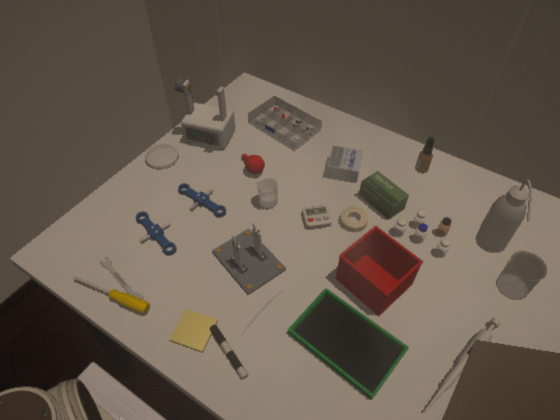

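View pics/top0.png

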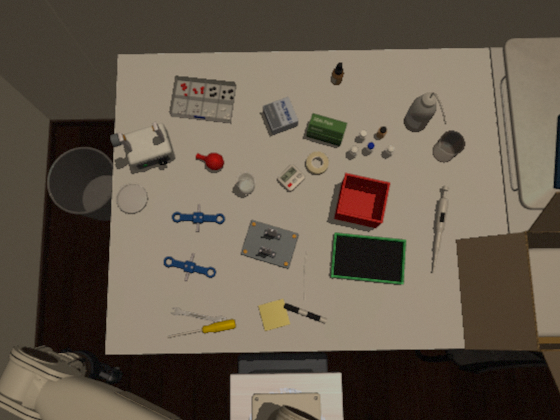

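View pics/wrist0.png

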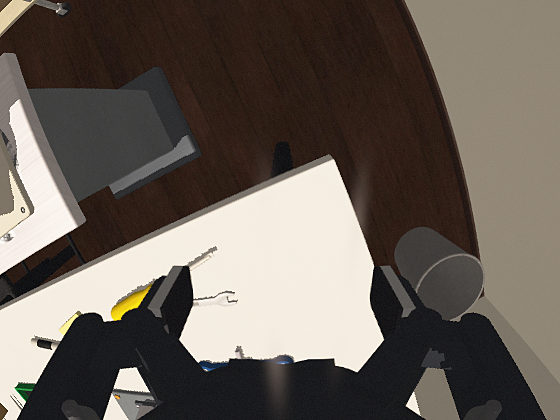

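```bash
cat > h.py <<'E'
import numpy as np,cv2
from scipy.spatial.transform import Rotation as R
from station import status,get_image,camera_model
def proj(n,P):
    c=camera_model(n);Rm=R.from_rotvec(c['rotation']).as_matrix()
    p=(np.atleast_2d(P)-c['xyz'])@Rm; q=p@c['intrinsics'].T; return q[:,:2]/q[:,2:]
def unproj(n,uv,z):
    c=camera_model(n);Rm=R.from_rotvec(c['rotation']).as_matrix()
    uv=np.atleast_2d(uv).astype(float); h=np.c_[uv,np.ones(len(uv))]
    d=(np.linalg.inv(c['intrinsics'])@h.T).T@Rm.T
    s=(z-c['xyz'][2])/d[:,2]; return c['xyz']+d*s[:,None]
def wun(uv,z,pos,rot):
    c=camera_model('wrist');K=c['intrinsics'];T=c['T_tool_cam']
    uv=np.atleast_2d(uv).astype(float);x=(uv-[K[0,2],K[1,2]])/K[0,0];r=np.linalg.norm(x,axis=1)
    s=np.where(r>1e-9,np.sin(r)/np.maximum(r,1e-9),1);d=np.c_[x*s[:,None],np.cos(r)]
    Rt=R.from_rotvec(rot).as_matrix();o=pos+Rt@T[:3,3];d=d@(Rt@T[:3,:3]).T
    return o+d*((z-o[2])/d[:,2])[:,None]
def wproj(P,pos,rot):
    c=camera_model('wrist');K=c['intrinsics'];T=c['T_tool_cam']
    Rt=R.from_rotvec(rot).as_matrix();p=(np.atleast_2d(P)-pos)@Rt;p=(p-T[:3,3])@T[:3,:3]
    rho=np.linalg.norm(p[:,:2],axis=1);th=np.arctan2(rho,p[:,2])
    return p[:,:2]/np.maximum(rho,1e-9)[:,None]*th[:,None]*K[0,0]+[K[0,2],K[1,2]]
def crop(n,im,x0,y0,x1,y1,s,f):
    cv2.imwrite(f,cv2.resize(im[y0:y1,x0:x1,::-1],None,fx=s,fy=s,interpolation=cv2.INTER_CUBIC))
E
python3 - <<'E'
from h import *
print(proj('top',[[0,0,0],[.202,.457,.253],[.5,0,0],[.3,.2,0]]))
im=cv2.imread('pics/top0.png')[:,:,::-1]
crop('t',im,150,170,310,290,5,'pics/top0a.png')
crop('t',im,220,160,420,300,4,'pics/top0b.png')
im=cv2.imread('pics/scene0.png')[:,:,::-1]
crop('t',im,120,140,320,300,4,'pics/sc0a.png')
E
```

```text
[[286.20088693 428.34928946]
 [ 97.67969167 363.42249327]
 [282.34341042 251.08131175]
 [215.15887195 320.59756962]]
```

View pics/top0a.png

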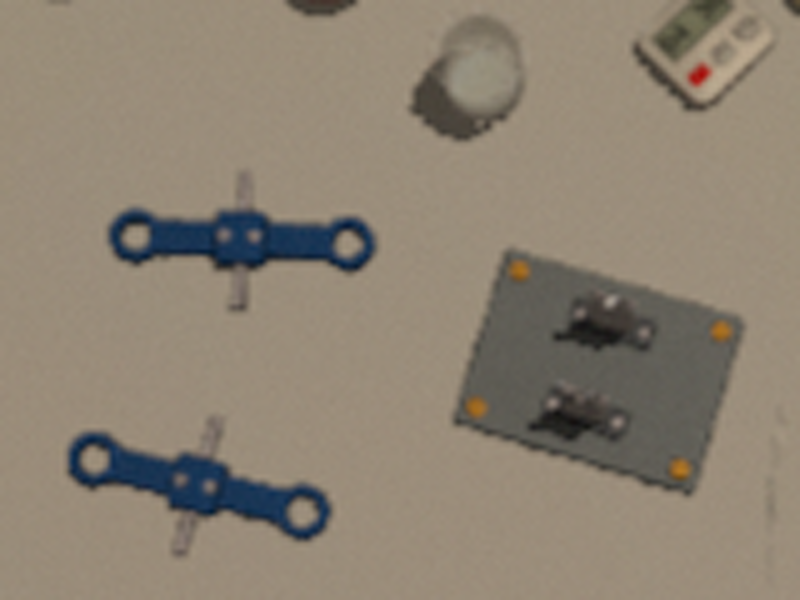

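View pics/top0b.png

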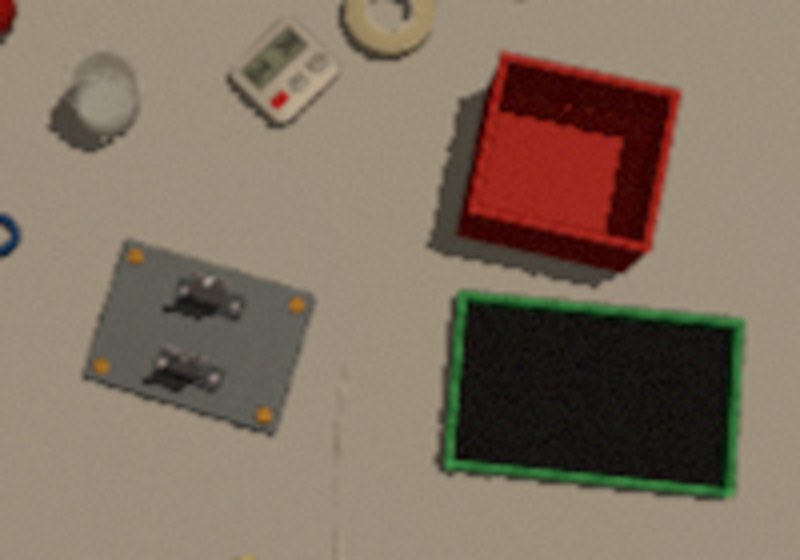

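View pics/sc0a.png

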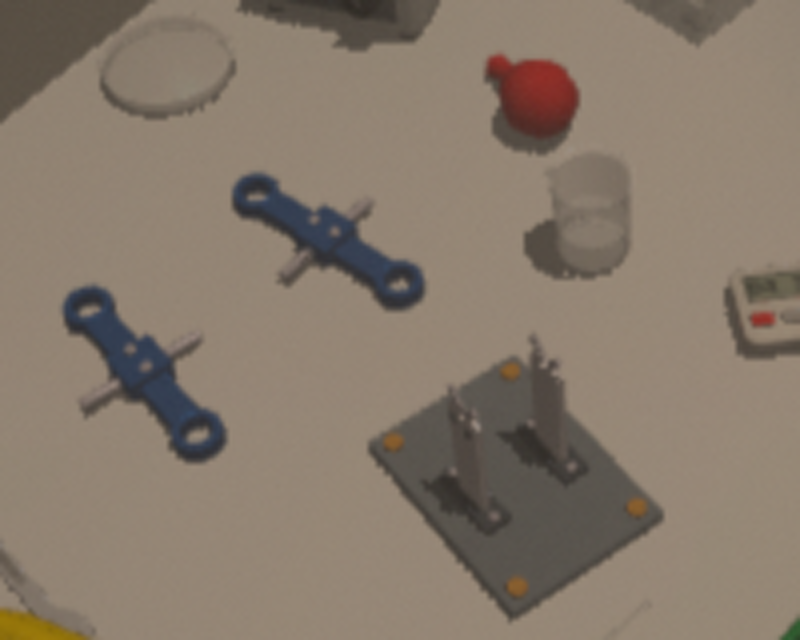

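```bash
python3 - <<'E'
from h import *
im=cv2.imread('pics/top0.png')
hsv=cv2.cvtColor(im,cv2.COLOR_BGR2HSV)
m=cv2.inRange(hsv,(100,120,40),(125,255,255)); m[:, 300:]=0
m[:200]=0
n,l,s,c=cv2.connectedComponentsWithStats(m)
for i in range(1,n):
    if s[i,4]>100:
        cnt=cv2.findContours((l==i).astype('uint8'),0,2)[0][0]
        r=cv2.minAreaRect(cnt);b=cv2.boxPoints(r);P=unproj('top',b,.014)
        print('blue',s[i],c[i],'box ctr',P.mean(0))
        e=[np.linalg.norm(P[1]-P[0]),np.linalg.norm(P[2]-P[1])];d=P[1]-P[0] if e[0]>e[1] else P[2]-P[1]
        print(e,np.degrees(np.arctan2(d[1],d[0])), unproj('top',c[i],.012))
def poly(name,cr,x0,y0,s,z,nm='top'):
    uv=(np.array(cr)+.5)/s-.5+[x0,y0];P=unproj(nm,uv,z)
    print(name,P.mean(0).round(4),[np.linalg.norm(P[i]-P[i-1]).round(4) for i in range(4)])
    for a,b in ((0,1),(3,2),(0,3),(1,2)):
        d=P[b]-P[a];print('  ',np.degrees(np.arctan2(d[1],d[0])).round(2),end='')
    print()
poly('stand',[(508,249),(745,319),(692,493),(456,422)],150,170,5,.010)
poly('studs',[(519,271),(721,331),(680,469),(476,407)],150,170,5,.012)
poly('tray',[(458,291),(744,320),(733,495),(446,468)],220,160,4,.020)
poly('bin',[(502,53),(680,91),(650,245),(461,212)],220,160,4,.095)
poly('blade',[(573,312),(644,332),(620,427),(551,402)],150,170,5,.112)
poly('stand scene',[(514,357),(662,517),(513,616),(370,443)],120,140,4,.010,'scene')
for nm,uv,z in (('beaker',(476,45),.07),('timer',(706,48),.02)):
    u=(np.array(uv)+.5)/5-.5+[150,170];print(nm,unproj('top',u,z))
print('bulb',unproj('top',(215,161),.03))
E
```

```text
blue [172 213  52  11 285] [198.04210526 217.7754386 ] box ctr [0.60418622 0.2521714  0.014     ]
[np.float64(0.028468031846170798), np.float64(0.15388069409963592)] -93.50610312969351 [[0.60362267 0.25089921 0.012     ]]
blue [164 257  52  20 288] [188.54166667 266.55208333] box ctr [0.45709783 0.2751936  0.014     ]
[np.float64(0.029117036640416965), np.float64(0.15570396603175105)] -105.58456660621762 [[0.45768188 0.27761385 0.012     ]]
stand [0.5217 0.0375 0.01  ] [np.float64(0.1086), np.float64(0.1481), np.float64(0.1087), np.float64(0.1458)]
   -107.76   -107.82   162.91   161.73
studs [0.5221 0.0382 0.012 ] [np.float64(0.0856), np.float64(0.126), np.float64(0.086), np.float64(0.1262)]
   -107.83   -108.01   162.04   162.19
tray [ 0.4728 -0.252   0.02  ] [np.float64(0.1313), np.float64(0.2119), np.float64(0.1294), np.float64(0.2092)]
   -96.95   -96.42   173.87   172.67
bin [ 0.639  -0.2324  0.095 ] [np.float64(0.1215), np.float64(0.1304), np.float64(0.1156), np.float64(0.1356)]
   -103.64   -101.22   163.58   165.96
blade [0.5082 0.0386 0.112 ] [np.float64(0.0521), np.float64(0.0413), np.float64(0.055), np.float64(0.0408)]
   -106.98   -111.06   165.56   164.83
stand scene [0.5198 0.0381 0.01  ] [np.float64(0.1058), np.float64(0.1481), np.float64(0.1061), np.float64(0.148)]
   -108.25   -108.36   161.93   161.86
beaker [[0.70675492 0.10664276 0.07      ]]
timer [[ 0.71571144 -0.02997454  0.02      ]]
bulb [[0.77436615 0.19854156 0.03      ]]
```

>>> send_rows --targets '[[[0, 0, 0], 0.08, 1], [[0, 0, 0], 0.08, 1], [[0, 0, 0], 0.08, 1], [[0, 0, 0], 0.08, 1], [[0, 0, 0], 0.08, 1], [[0, 0, 0], 0.08, 1], [[0, 0, 0], 0.08, 1], [[0, 0, 0], 0.08, 1], [[0, 0, 0], 0.08, 1], [[0, 0, 0], 0.08, 1], [[0, 0, 0], 0.08, 1], [[0, 0, 0], 0.04, 1]]' --squeeze 60

```text
t: 1.15
tcp_pos: [0.2005, 0.454, 0.2476]
tool_rot: [2.518, 1.868, -0.017]
force: [-0.3, -0.2, -0.4]
width: 0.0855
```

```bash
cat >> h.py <<'E'
def go(x,y,z,yaw_y=None,tcp=True):
    s=status.read_state();Rt=R.from_rotvec(s['tool_rot']).as_matrix()
    d=Rt.T@(np.array([x,y,z])-s['tcp_pos'])
    ya=np.degrees(np.arctan2(Rt[1,1],Rt[0,1]))
    print('t',round(s['t'],2),'tcp',s['tcp_pos'].round(4),'yaw_y',ya.round(2),'tilt',np.degrees(np.arccos(-Rt[2,2])).round(2),'w',round(s['width'],4),'F',s['force'].round(1),'M',s['wrist_torque'].round(2))
    t=0
    if yaw_y is not None:
        t=((ya-yaw_y+90)%180-90)/90
    L=np.linalg.norm(d);print('shift frac',(d/.2).round(4),'dist',L.round(4),'rows',L/.0417,'turn frac',round(t,4),'rows',abs(t)*90/7.16,'j',s['joints'].round(2))
E
python3 -c "
from h import *
go(.448,.245,.2,-15.6)"
```

```text
t 1.15 tcp [0.2005 0.454  0.2476] yaw_y -16.86 tilt 0.73 w 0.0855 F [-0.3 -0.2 -0.4] M [ 0.01  0.05 -0.01]
shift frac [-0.6381  1.488   0.2439] dist 0.3275 rows 7.852777440461427 turn frac -0.014 rows 0.17600360088583444 j [ 1.16  0.25 -0.    1.33 -0.    3.02]
```

>>> send_rows --targets '[[[-0.08, 0.186, 0.03], 0, 1], [[-0.08, 0.186, 0.03], 0, 1], [[-0.08, 0.186, 0.03], 0, 1], [[-0.08, 0.186, 0.03], 0, 1], [[-0.08, 0.186, 0.03], 0, 1], [[-0.08, 0.186, 0.03], 0, 1], [[-0.08, 0.186, 0.03], 0, 1], [[-0.08, 0.186, 0.03], 0, 1], [[0, 0, 0], 0, 1]]'

```text
t: 1.9
tcp_pos: [0.4533, 0.2418, 0.1961]
tool_rot: [2.51, 1.881, -0.018]
force: [-0.1, 0.9, 0.2]
width: 0.0854
```

```bash
python3 -c "
from h import *
go(.448,.245,.2,-15.6)
s=status.read_state()
im=get_image('wrist');cv2.imwrite('pics/w1.png',im[:,:,::-1])
np.save('w1.npy',np.r_[s['tcp_pos'],s['tool_rot']])"
```

```text
t 1.9 tcp [0.4533 0.2418 0.1961] yaw_y -16.29 tilt 0.72 w 0.0854 F [-0.1  0.9  0.2] M [ 0.07 -0.03 -0.  ]
shift frac [ 0.0077 -0.03   -0.0197] dist 0.0073 rows 0.17604847506964524 turn frac -0.0077 rows 0.0970353138786827 j [ 0.49  0.31 -0.06  1.22 -0.01  2.35]
```

View pics/w1.png

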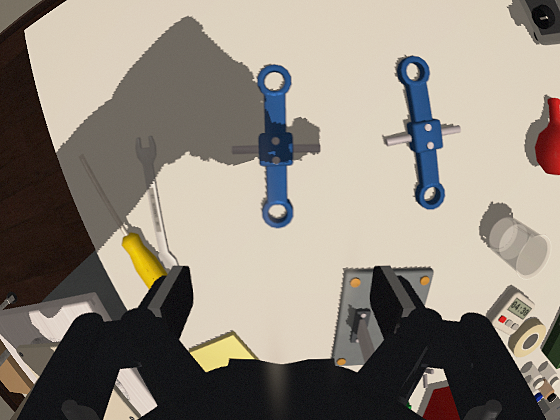

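```bash
python3 -c "
from h import *
a=np.load('w1.npy');pos,rot=a[:3],a[3:]
for n,u in (('near',[(274.5,79.5),(277,211.5)]),('far',[(413,70),(431,194)])):
    P=wun(u,.014,pos,rot);d=P[0]-P[1];print(n,P.round(4),P.mean(0).round(4),np.linalg.norm(d),np.degrees(np.arctan2(d[1],d[0])))
P=wun([(356,282),(425,281),(341,361)],.012,pos,rot);print(P)
im=cv2.imread('pics/w1.png')[:,:,::-1];crop('w',im,220,50,460,240,3,'pics/w1c.png')
"
```

```text
near [[0.4746 0.3412 0.014 ]
 [0.4411 0.2192 0.014 ]] [0.4579 0.2802 0.014 ] 0.1264419437995144 74.65083293128568
far [[0.6052 0.3198 0.014 ]
 [0.5995 0.1931 0.014 ]] [0.6024 0.2564 0.014 ] 0.12688650788171818 87.43660751699282
[[ 0.50139214  0.11444091  0.012     ]
 [ 0.58237202  0.08724811  0.012     ]
 [ 0.46192609 -0.00417604  0.012     ]]
```

View pics/w1c.png

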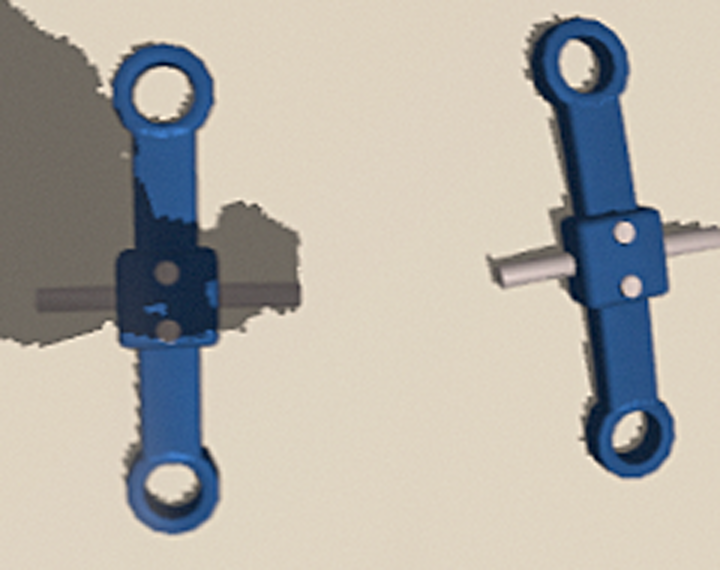

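```bash
python3 -c "
from h import *
go(.4491,.2482,.06,-15.4)"
```

```text
t 1.95 tcp [0.4512 0.2434 0.1963] yaw_y -16.22 tilt 0.74 w 0.0854 F [-0.2  0.1  0.2] M [ 0.01  0.09 -0.02]
shift frac [ 0.028  -0.0129  0.6812] dist 0.1364 rows 3.2706215654263304 turn frac -0.0091 rows 0.11399997871585418 j [ 0.5   0.31 -0.06  1.22 -0.    2.35]
```

>>> send_rows --targets '[[[0.007, -0.003, 0.17], -0.009, 1], [[0.007, -0.003, 0.17], 0, 1], [[0.007, -0.003, 0.17], 0, 1], [[0.007, -0.003, 0.17], 0, 1], [[0, 0, 0], 0, 1], [[0, 0, 0], 0, 1]]'

```text
t: 2.45
tcp_pos: [0.4488, 0.2521, 0.0588]
tool_rot: [2.498, 1.905, -0.011]
force: [-0.1, 0.3, -0.1]
width: 0.0853
```

```bash
python3 -c "
from h import *
go(.4491,.2482,.0245,-15.4)
s=status.read_state()
im=get_image('wrist');cv2.imwrite('pics/w2.png',im[:,:,::-1])
P=wun([(0,0)],.014,s['tcp_pos'],s['tool_rot'])
np.save('w2.npy',np.r_[s['tcp_pos'],s['tool_rot']])"
```

```text
t 2.45 tcp [0.4488 0.2521 0.0588] yaw_y -15.33 tilt 0.4 w 0.0853 F [-0.1  0.3 -0.1] M [ 0.01 -0.03  0.02]
shift frac [-0.0173  0.007   0.1714] dist 0.0345 rows 0.8267080795642944 turn frac 0.0008 rows 0.010103650714928473 j [ 0.51  0.44 -0.25  0.88 -0.    2.35]
```

View pics/w2.png

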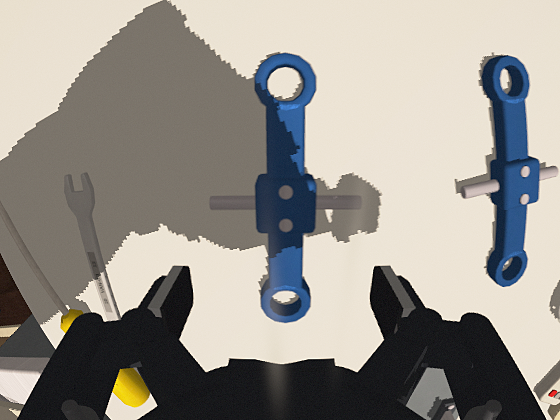

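```bash
python3 -c "
from h import *
a=np.load('w2.npy');pos,rot=a[:3],a[3:]
P=wun([(285.5,80),(285,298)],.014,pos,rot);d=P[0]-P[1];c=P.mean(0);print(P.round(4),c,np.linalg.norm(d),np.degrees(np.arctan2(d[1],d[0])))
P=wun([(510,77),(507,266)],.014,pos,rot);d=P[0]-P[1];print(P.mean(0),np.linalg.norm(d),np.degrees(np.arctan2(d[1],d[0])))
g=c-.032*d/np.linalg.norm(d);print('grip',g)
print('tcp grip px',wproj([[pos[0],pos[1],pos[2]-.003]],pos,rot),wproj([[*g[:2],.014]],pos,rot))
"
```

```text
[[0.4746 0.341  0.014 ]
 [0.4421 0.2213 0.014 ]] [0.45832918 0.28118551 0.014     ] 0.12401452523203155 74.8244279886598
[0.60052522 0.25765369 0.014     ] 0.1256304541222354 85.27187154622999
grip [0.45569149 0.24929441 0.014     ]
tcp grip px [[282.37183068 292.91063759]] [[295.51266129 253.23086695]]
```

>>> send_rows --targets '[[[-0.006, 0.004, 0.09], 0, 1], [[-0.004, 0.002, 0.08], 0, 0.7], [[0, 0, 0], 0, 0.4], [[0, 0, 0], 0, 0], [[0, 0, 0], 0, 0], [[0, 0, 0], 0, 0], [[0, 0, 0], 0, 0], [[0, 0, 0], 0, 0]]' --squeeze 70

```text
t: 3.17
tcp_pos: [0.4556, 0.2567, 0.0393]
tool_rot: [2.491, 1.91, 0.022]
force: [-0.7, 0.3, -1.8]
width: 0.0234
```

```bash
python3 -c "
from h import *
go(.4497,.2495,.0245,-15.4)
im=get_image('wrist');cv2.imwrite('pics/w3.png',im[:,:,::-1])"
```

```text
t 3.17 tcp [0.4556 0.2567 0.0393] yaw_y -15.06 tilt 0.81 w 0.0234 F [-0.7  0.3 -1.8] M [-0.03  0.07 -0.  ]
shift frac [-0.0433 -0.0201  0.0732] dist 0.0175 rows 0.4190563913716917 turn frac 0.0038 rows 0.04739585917988104 j [ 0.51  0.47 -0.27  0.82 -0.    2.35]
```

View pics/w3.png

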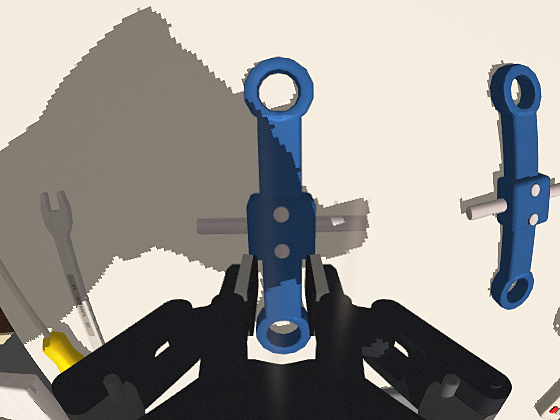

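>>> send_rows --targets '[[[0, 0, 0], 0, 0.5], [[-0.03, -0.014, 0], 0, 0.5], [[0, 0, 0], 0, 0.5], [[0, 0, 0], 0, 0.5]]'

```text
t: 3.55
tcp_pos: [0.4519, 0.2515, 0.0402]
tool_rot: [2.491, 1.909, 0.026]
force: [-0.1, 0.0, 0.9]
width: 0.0425
```

```bash
python3 -c "
from h import *
go(.4497,.2495,.0245,-15.4)"
```

```text
t 3.55 tcp [0.4519 0.2515 0.0402] yaw_y -15.08 tilt 0.95 w 0.0425 F [-0.1  0.   0.9] M [-0.04  0.04  0.05]
shift frac [-0.0134 -0.0091  0.0785] dist 0.016 rows 0.3841603585581606 turn frac 0.0035 rows 0.044225404566327085 j [ 0.51  0.46 -0.29  0.81 -0.    2.34]
```

>>> send_rows --targets '[[[-0.012, -0.009, 0.045], 0, 0.5], [[-0.004, -0.002, 0.035], 0, 0.5], [[0, 0, 0], 0, 0.5]]'

```text
t: 3.8
tcp_pos: [0.4496, 0.249, 0.0242]
tool_rot: [2.492, 1.908, 0.028]
force: [-0.4, -0.5, 0.3]
width: 0.0426
```

```bash
python3 -c "
from h import *
go(.4497,.2495,.0245,-15.4)"
```

```text
t 3.8 tcp [0.4496 0.249  0.0242] yaw_y -15.11 tilt 1.05 w 0.0426 F [-0.4 -0.5  0.3] M [-0.03  0.05 -0.01]
shift frac [ 0.0025 -0.0003 -0.0014] dist 0.0006 rows 0.0138974649249355 turn frac 0.0032 rows 0.03986729960138561 j [ 0.51  0.48 -0.31  0.76 -0.    2.34]
```

Spot on; close.

>>> send_rows --targets '[[[0, 0, 0], 0, 0], [[0, 0, 0], 0, 0], [[0, 0, 0], 0, 0], [[0, 0, 0], 0, 0], [[0, 0, 0], 0, 0], [[0, 0, 0], 0, 0], [[0, 0, 0], 0, 0]]' --squeeze 70

```text
t: 4.38
tcp_pos: [0.4502, 0.2489, 0.0243]
tool_rot: [2.492, 1.907, 0.028]
force: [0.1, -0.8, -1.0]
width: 0.0178
```

```bash
python3 -c "
from h import *
go(.4497,.2495,.0245,-15.4)
im=get_image('wrist');cv2.imwrite('pics/w4.png',im[:,:,::-1])"
```

```text
t 4.38 tcp [0.4502 0.2489 0.0243] yaw_y -15.14 tilt 1.04 w 0.0178 F [ 0.1 -0.8 -1. ] M [-0.1  -0.02  0.02]
shift frac [ 0.0021 -0.0029 -0.0012] dist 0.0008 rows 0.018296562447781252 turn frac 0.0028 rows 0.03579179376190497 j [ 0.51  0.48 -0.31  0.76 -0.    2.34]
```

View pics/w4.png

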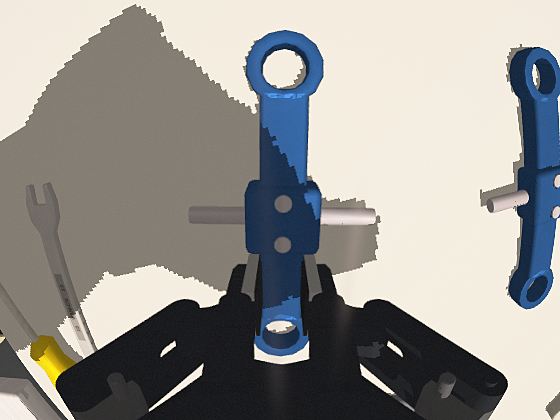

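>>> send_rows --targets '[[[0, 0, -0.08], 0, 0], [[0, 0, -0.16], 0, 0], [[0, 0, -0.16], 0, 0], [[0, 0, -0.16], 0, 0], [[0, 0, -0.16], 0, 0], [[0, 0, -0.1], 0, 0], [[0, 0, 0], 0, 0], [[0, 0, 0], 0, 0]]'

```text
t: 5.1
tcp_pos: [0.4433, 0.2458, 0.1911]
tool_rot: [2.492, 1.91, 0.008]
force: [0.5, -0.4, -3.1]
width: 0.0176
```

```bash
python3 -c "
from h import *
go(.521-.032*np.cos(np.radians(72)),.038-.032*np.sin(np.radians(72)),.19,-18)
im=get_image('wrist');cv2.imwrite('pics/w5.png',im[:,:,::-1])"
```

```text
t 5.1 tcp [0.4433 0.2458 0.1911] yaw_y -15.08 tilt 0.29 w 0.0176 F [ 0.5 -0.4 -3.1] M [-0.1   0.09  0.03]
shift frac [-1.0618  0.6373  0.0054] dist 0.2477 rows 5.9396031224808326 turn frac 0.0324 rows 0.40772902095775826 j [ 0.51  0.29 -0.1   1.18 -0.    2.34]
```

View pics/w5.png

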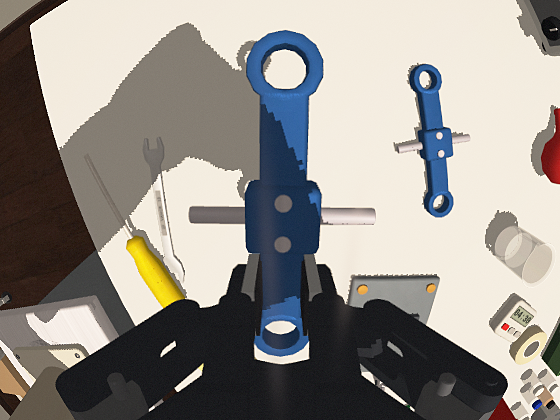

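>>> send_rows --targets '[[[-0.08, 0.048, 0], 0.03, 0], [[-0.16, 0.096, 0], 0, 0], [[-0.16, 0.096, 0], 0, 0], [[-0.16, 0.096, 0], 0, 0], [[-0.16, 0.096, 0], 0, 0], [[-0.16, 0.096, 0], 0, 0], [[-0.14, 0.08, 0], 0, 0], [[-0.04, 0.03, 0], 0, 0], [[0, 0, 0], 0, 0], [[0, 0, 0], 0, 0]]'

```text
t: 5.98
tcp_pos: [0.4934, -0.0041, 0.1701]
tool_rot: [-2.522, -1.847, 0.035]
force: [-0.4, -0.3, -2.0]
width: 0.0179
```

```bash
python3 -c "
from h import *
go(.521-.032*np.cos(np.radians(72)),.038-.032*np.sin(np.radians(72)),.1435,-18)
s=status.read_state();np.save('w6.npy',np.r_[s['tcp_pos'],s['tool_rot']])
im=get_image('wrist');cv2.imwrite('pics/w6.png',im[:,:,::-1])
im=get_image('top');crop('t',im,220,210,320,285,8,'pics/t6.png')"
```

```text
t 5.98 tcp [ 0.4934 -0.0041  0.1701] yaw_y -17.56 tilt 1.55 w 0.0179 F [-0.4 -0.3 -2. ] M [-0.04 -0.   -0.01]
shift frac [0.0837 0.07   0.1305] dist 0.034 rows 0.8157885198500997 turn frac 0.0048 rows 0.06081374250340417 j [-0.01  0.3  -0.14  1.16 -0.    1.87]
```

View pics/w6.png

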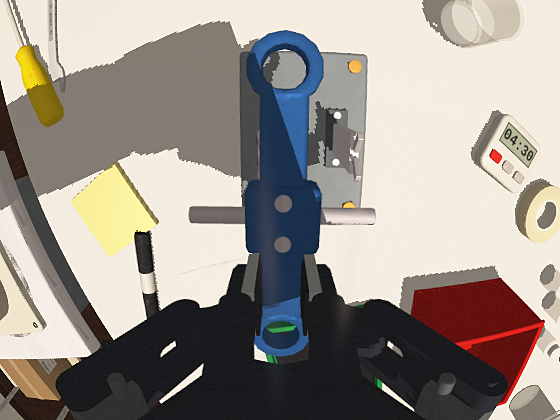

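View pics/t6.png

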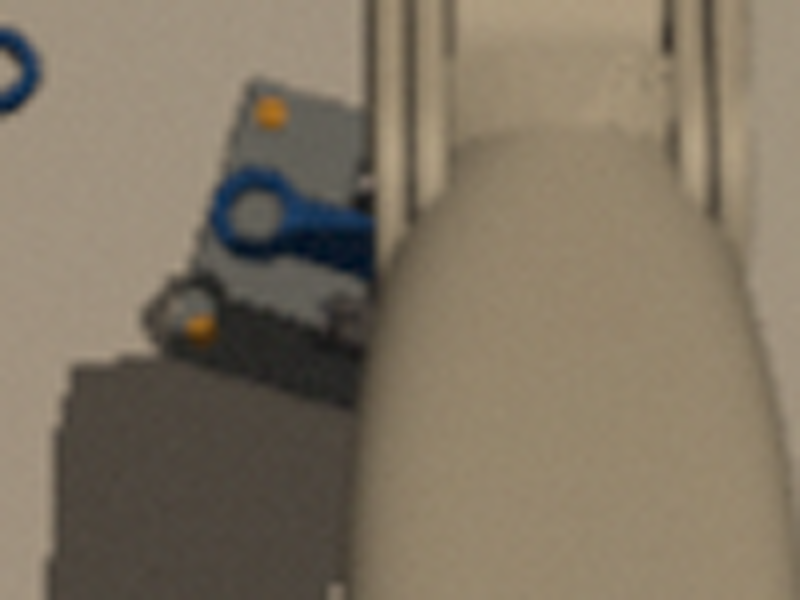

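```bash
python3 -c "
from h import *
a=np.load('w6.npy');pos,rot=a[:3],a[3:]
P=wun([(355,67),(349,207)],.012,pos,rot);d=P[0]-P[1];print(P.round(4),np.linalg.norm(d),np.degrees(np.arctan2(d[1],d[0])))
# predicted from stand
c=np.array([.522,.038]);th=np.radians(72.05);ex=np.array([np.cos(th),np.sin(th)]);ey=np.array([-ex[1],ex[0]])
for sx in (1,-1): print(c+.063*sx*ex-.043*ey)
a1=np.load('w1.npy')
P=wun([(356,282),(425,281),(341,361)],.012,a1[:3],a1[3:]);print(P.round(4),P[1:].mean(0))
im=cv2.imread('pics/top0.png');go(.512,.0076,.19,-18)
"
```

```text
[[ 0.5821  0.0862  0.012 ]
 [ 0.5443 -0.032   0.012 ]] 0.12412795055488036 72.29819923301136
[0.58232279 0.08468149]
[ 0.54349123 -0.03518556]
[[ 0.5014  0.1144  0.012 ]
 [ 0.5824  0.0872  0.012 ]
 [ 0.4619 -0.0042  0.012 ]] [0.52213605 0.04151424 0.012     ]
t 6.08 tcp [ 0.4934 -0.003   0.1705] yaw_y -17.42 tilt 1.52 w 0.0177 F [ 0.4  0.1 -2.2] M [-0.09 -0.02 -0.  ]
shift frac [ 0.0775  0.0703 -0.1   ] dist 0.0289 rows 0.6942142420629341 turn frac 0.0064 rows 0.08079404739443752 j [-0.01  0.3  -0.14  1.16 -0.    1.87]
```

```bash
python3 -c "
from h import *
go(.5123,.0097,.165,-18)"
```

```text
t 6.08 tcp [ 0.4934 -0.003   0.1705] yaw_y -17.42 tilt 1.52 w 0.0177 F [ 0.4  0.1 -2.2] M [-0.09 -0.02 -0.  ]
shift frac [0.0891 0.0717 0.0249] dist 0.0234 rows 0.5612974328495111 turn frac 0.0064 rows 0.08079404739443752 j [-0.01  0.3  -0.14  1.16 -0.    1.87]
```

>>> send_rows --targets '[[[0.045, 0.036, 0], 0.006, 0], [[0.045, 0.036, 0], 0, 0], [[0, 0, 0], 0, 0], [[0, 0, 0], 0, 0]]'

```text
t: 6.42
tcp_pos: [0.5141, 0.0164, 0.1696]
tool_rot: [-2.522, -1.847, 0.034]
force: [0.4, -0.2, -2.2]
width: 0.018
```

```bash
python3 -c "
from h import *
go(.5123,.0097,.140,-18)
s=status.read_state();Rt=R.from_rotvec(s['tool_rot']).as_matrix();print(Rt.round(4))
im=get_image('scene');crop('s',im,180,180,340,300,5,'pics/s7.png')"
```

```text
t 6.42 tcp [0.5141 0.0164 0.1696] yaw_y -17.57 tilt 1.53 w 0.018 F [ 0.4 -0.2 -2.2] M [-0.08  0.07 -0.02]
shift frac [-0.0335  0.0052  0.1482] dist 0.0304 rows 0.7290335191913383 turn frac 0.0048 rows 0.060523624302812946 j [ 0.03  0.34 -0.08  1.17  0.    1.91]
[[ 0.3016  0.9531 -0.0266]
 [ 0.9534 -0.3017 -0.    ]
 [-0.0081 -0.0254 -0.9996]]
```

View pics/s7.png

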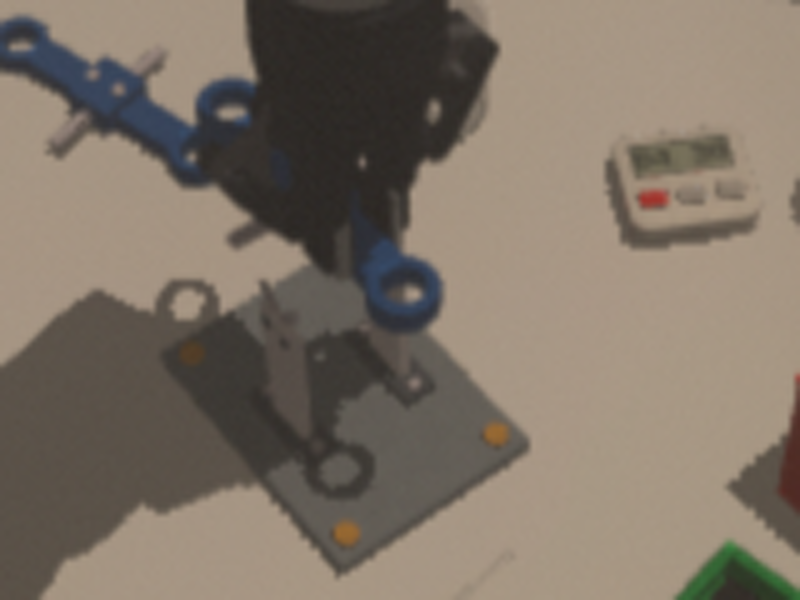

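>>> send_rows --targets '[[[-0.028, 0.004, 0.05], 0.005, 0], [[-0.004, 0, 0.05], 0, 0], [[0, 0, 0], 0, 0], [[0, 0, 0], 0, 0]]'

```text
t: 6.8
tcp_pos: [0.513, 0.0122, 0.1494]
tool_rot: [-2.526, -1.842, 0.031]
force: [-0.2, 0.7, -1.4]
width: 0.0176
```

```bash
python3 -c "
from h import *
go(.5123,.0097,.1203,-18)
s=status.read_state();Rt=R.from_rotvec(s['tool_rot']).as_matrix();print(Rt.round(4))
im=get_image('scene');crop('s',im,180,180,340,300,5,'pics/s8.png')"
```

```text
t 6.8 tcp [0.513  0.0122 0.1494] yaw_y -17.79 tilt 1.41 w 0.0176 F [-0.2  0.7 -1.4] M [-0.08 -0.07  0.05]
shift frac [-0.0119  0.0038  0.1456] dist 0.0292 rows 0.7011018552359918 turn frac 0.0023 rows 0.02863163762507379 j [ 0.02  0.35 -0.12  1.12  0.    1.9 ]
[[ 3.054e-01  9.519e-01 -2.460e-02]
 [ 9.522e-01 -3.055e-01  5.000e-04]
 [-7.100e-03 -2.360e-02 -9.997e-01]]
```

View pics/s8.png

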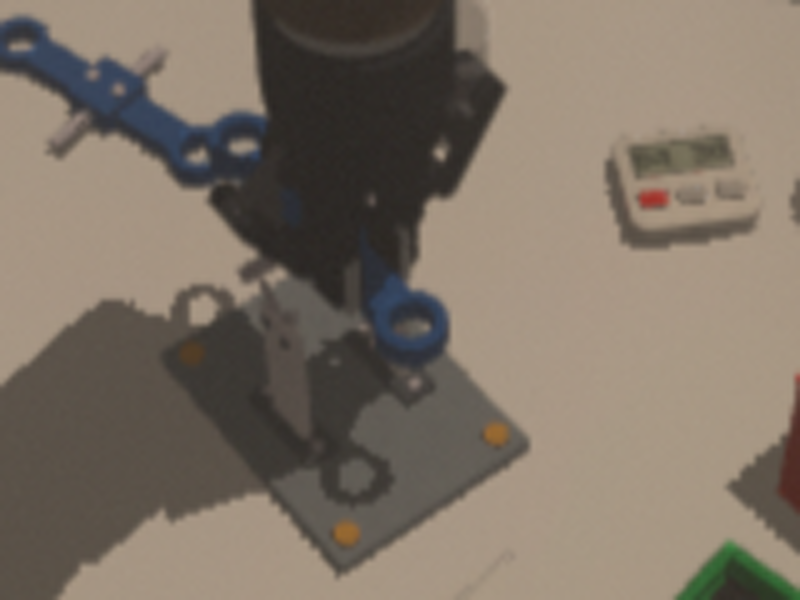

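>>> send_rows --targets '[[[-0.008, 0.003, 0.06], 0.002, 0], [[-0.003, 0, 0.05], 0, 0], [[0, 0, 0.01], 0, 0], [[0, 0, 0], 0, 0]]'

```text
t: 7.18
tcp_pos: [0.5128, 0.0101, 0.1258]
tool_rot: [-2.53, -1.839, 0.028]
force: [-0.6, 0.5, -2.6]
width: 0.0178
```

```bash
python3 -c "
from h import *
go(.5123,.0097,.1203,-18)
im=get_image('scene');crop('s',im,180,180,340,300,5,'pics/s9.png')"
```

```text
t 7.18 tcp [0.5128 0.0101 0.1258] yaw_y -17.97 tilt 1.3 w 0.0178 F [-0.6  0.5 -2.6] M [-0.13 -0.06  0.01]
shift frac [-0.0025 -0.0014  0.0277] dist 0.0056 rows 0.13376294114614737 turn frac 0.0003 rows 0.0035912568685273747 j [ 0.02  0.37 -0.16  1.06  0.    1.9 ]
```

View pics/s9.png

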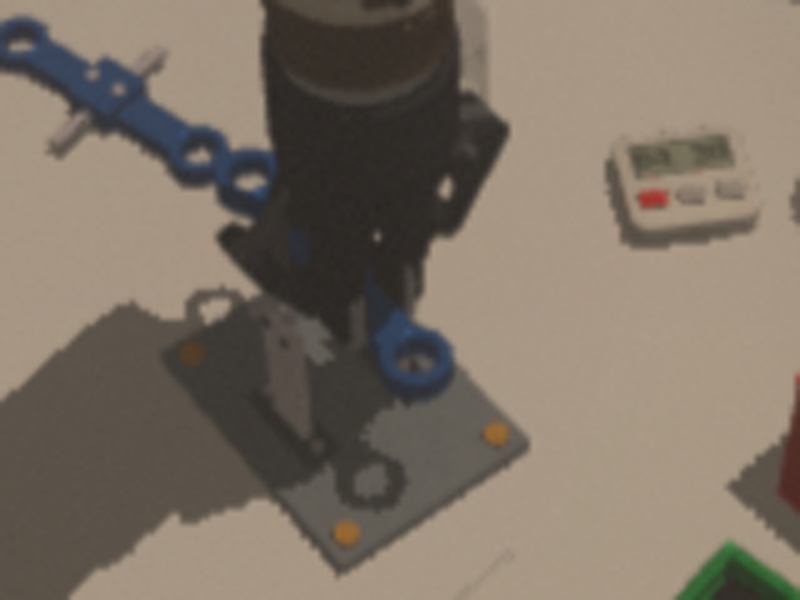

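>>> send_rows --targets '[[[-0.002, -0.001, 0.015], 0, 0], [[0, 0, 0.013], 0, 0], [[0, 0, 0], 0, 0]]'

```text
t: 7.48
tcp_pos: [0.5134, 0.0101, 0.1214]
tool_rot: [-2.53, -1.84, 0.024]
force: [-0.2, 0.8, -1.1]
width: 0.0178
```

```bash
python3 -c "
from h import *
go(.5123,.0097,.1203,-18)
im=get_image('wrist');cv2.imwrite('pics/w10.png',im[:,:,::-1])"
```

```text
t 7.48 tcp [0.5134 0.0101 0.1214] yaw_y -17.96 tilt 1.15 w 0.0178 F [-0.2  0.8 -1.1] M [-0.02  0.07 -0.01]
shift frac [-0.0034 -0.0047  0.0059] dist 0.0017 rows 0.03959016763189332 turn frac 0.0005 rows 0.006103039127935972 j [ 0.02  0.38 -0.16  1.05  0.    1.9 ]
```

View pics/w10.png

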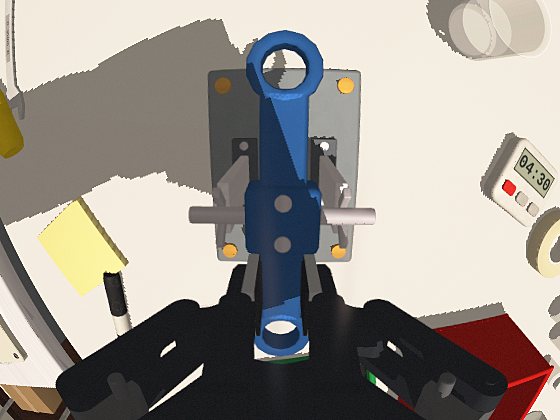

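>>> send_rows --targets '[[[-0.003, -0.004, 0.008], 0, 0], [[0, 0, 0.005], 0, 0], [[0, 0, 0], 0, 0]]'

```text
t: 7.78
tcp_pos: [0.5135, 0.01, 0.121]
tool_rot: [-2.531, -1.842, 0.019]
force: [-0.4, -0.3, 0.2]
width: 0.0182
```

```bash
python3 -c "
from h import *
go(.5123,.0097,.1203,-18)
im=get_image('wrist');cv2.imwrite('pics/w11.png',im[:,:,::-1]);crop('w',im,160,120,400,300,3,'pics/w11c.png')"
```

```text
t 7.78 tcp [0.5135 0.01   0.121 ] yaw_y -17.93 tilt 0.94 w 0.0182 F [-0.4 -0.3  0.2] M [0.02 0.21 0.06]
shift frac [-0.0033 -0.0053  0.0038] dist 0.0015 rows 0.035073706338625214 turn frac 0.0008 rows 0.010260310082167998 j [ 0.02  0.38 -0.17  1.04  0.    1.9 ]
```

View pics/w11c.png

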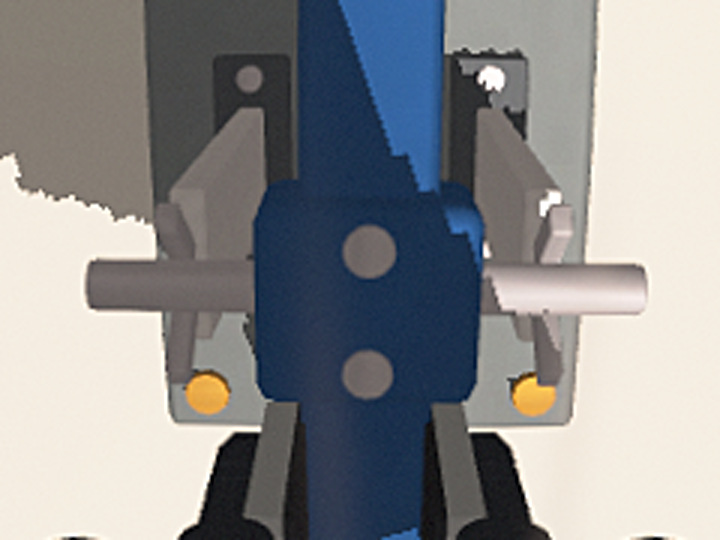

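>>> send_rows --targets '[[[0, 0, 0], 0, 1], [[0, 0, -0.02], 0, 1], [[0, 0, -0.15], 0, 1], [[0, 0, -0.2], 0, 1], [[0, 0, -0.2], 0, 1], [[0, 0, -0.1], 0, 1], [[0, 0, 0], 0, 1]]'

```text
t: 8.42
tcp_pos: [0.5141, 0.0092, 0.2581]
tool_rot: [-2.529, -1.838, 0.029]
force: [0.5, 0.2, 0.2]
width: 0.0856
```

```bash
python3 -c "
from h import *
go(.5123,.0097,.1203,-18)
im=get_image('wrist');cv2.imwrite('pics/w12.png',im[:,:,::-1])"
```

```text
t 8.42 tcp [0.5141 0.0092 0.2581] yaw_y -17.99 tilt 1.34 w 0.0856 F [0.5 0.2 0.2] M [-0.04 -0.02 -0.01]
shift frac [0.0038 0.006  0.6892] dist 0.1378 rows 3.305618456042001 turn frac 0.0001 rows 0.0016478953969067396 j [0.02 0.28 0.08 1.39 0.   1.9 ]
```

View pics/w12.png

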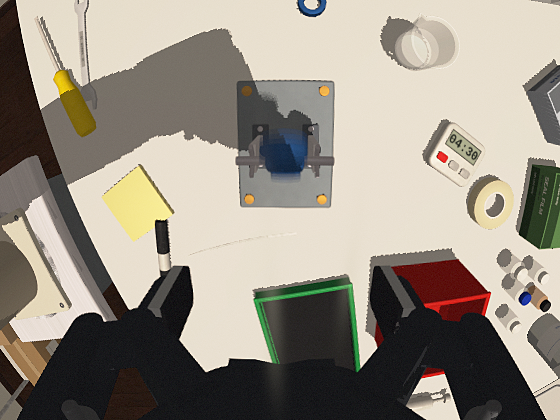

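>>> send_rows --targets '[[[0, 0, 0], -0.078, 1], [[0, 0, 0], -0.078, 1], [[0, 0, 0], -0.078, 1], [[0, 0, 0], -0.078, 1], [[0, 0, 0], -0.078, 1], [[0, 0, 0], -0.078, 1], [[0, 0, 0], -0.078, 1], [[0, 0, 0], -0.078, 1], [[0, 0, 0], -0.078, 1], [[0, 0, 0], -0.078, 1], [[0, 0, 0], -0.078, 1], [[0, 0, 0], -0.078, 1], [[0, 0, 0], -0.06, 1], [[0, 0, 0], 0, 1], [[0, 0, 0], 0, 1], [[0, 0, 0], 0, 1], [[0, 0, 0], 0, 1], [[0, 0, 0], 0, 1], [[0, 0, 0], 0, 1], [[0, 0, 0], 0, 1]]'

```text
t: 10.13
tcp_pos: [0.5031, 0.0082, 0.2309]
tool_rot: [-0.443, -3.047, 0.015]
force: [0.0, 0.0, -0.3]
width: 0.0851
```

```bash
python3 -c "
from h import *
go(.5228,.0404,.24,72)
s=status.read_state();np.save('w13.npy',np.r_[s['tcp_pos'],s['tool_rot']]);print(R.from_rotvec(s['tool_rot']).as_matrix().round(3))
im=get_image('wrist');cv2.imwrite('pics/w13.png',im[:,:,::-1])
im=get_image('scene');crop('s',im,180,140,340,300,5,'pics/s13.png')"
```

```text
t 10.13 tcp [0.5031 0.0082 0.2309] yaw_y 73.48 tilt 3.62 w 0.0851 F [ 0.   0.  -0.3] M [-0.01 -0.11  0.01]
shift frac [-0.0458  0.1813 -0.0518] dist 0.0388 rows 0.9307122620452576 turn frac 0.0164 rows 0.206629410073561 j [0.02 0.31 0.03 1.36 0.   0.31]
[[-0.957  0.284 -0.063]
 [ 0.285  0.959 -0.001]
 [ 0.06  -0.019 -0.998]]
```

View pics/w13.png

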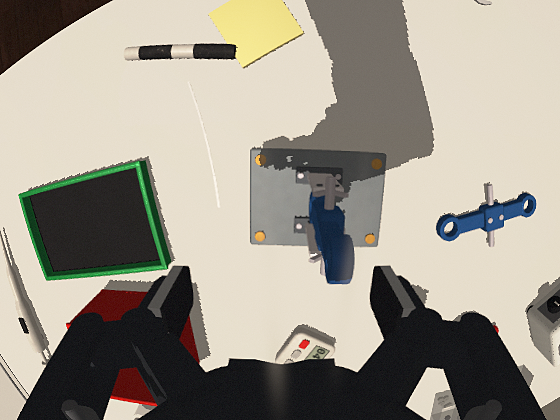

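View pics/s13.png

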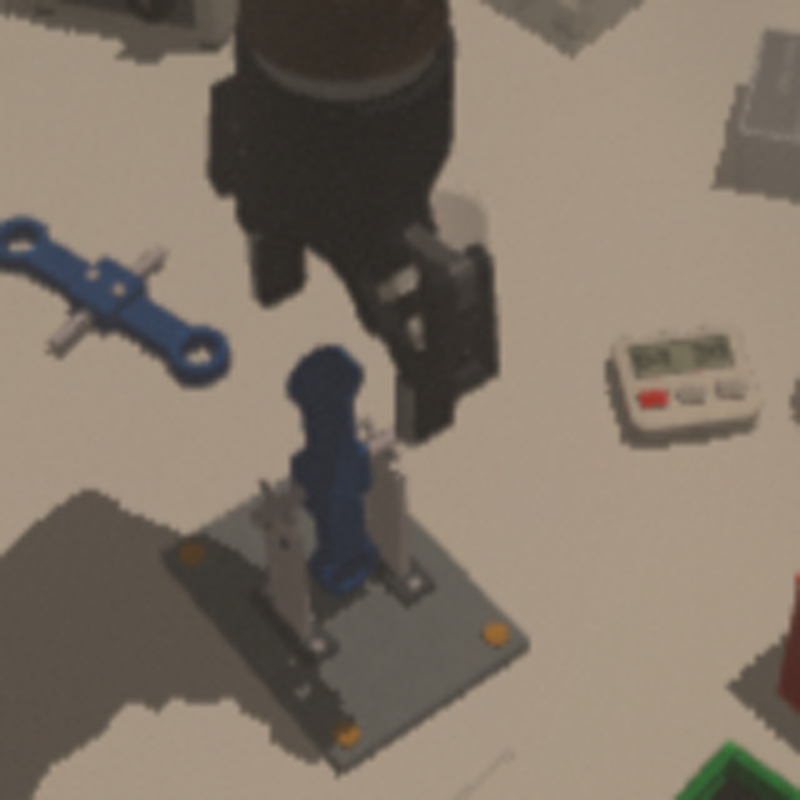

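>>> send_rows --targets '[[[-0.023, 0.09, 0], 0.016, 1], [[-0.023, 0.09, 0], 0, 1], [[0, 0, 0], 0, 1]]'

```text
t: 10.48
tcp_pos: [0.5232, 0.0399, 0.2305]
tool_rot: [-0.488, -3.042, 0.016]
force: [0.6, 0.5, 0.7]
width: 0.0852
```

```bash
python3 -c "
from h import *
go(.5228,.0404,.155,72)
s=status.read_state();print(R.from_rotvec(s['tool_rot']).as_matrix().round(3), s['joints'][1]-s['joints'][2]+s['joints'][3]-1.5708)
im=get_image('wrist');cv2.imwrite('pics/w14.png',im[:,:,::-1])"
```

```text
t 10.48 tcp [0.5232 0.0399 0.2305] yaw_y 71.79 tilt 3.52 w 0.0852 F [0.6 0.5 0.7] M [-0.01 -0.01  0.05]
shift frac [-0.0193  0.0094  0.3771] dist 0.0755 rows 1.81142511552482 turn frac -0.0023 rows 0.028969812360738124 j [0.07 0.35 0.09 1.37 0.   0.39]
[[-0.948  0.312 -0.061]
 [ 0.313  0.95  -0.001]
 [ 0.058 -0.02  -0.998]] 0.06136500733328054
```

View pics/w14.png

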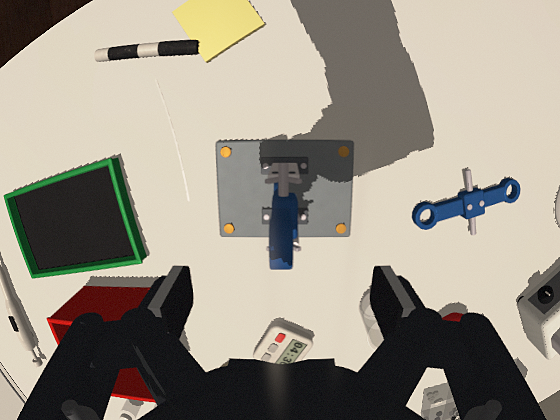

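>>> send_rows --targets '[[[-0.005, 0.002, 0.1], 0, 1], [[-0.007, 0.003, 0.14], 0, 1], [[-0.006, 0.003, 0.11], 0, 0.8], [[0, 0, 0.02], 0, 0.6], [[0, 0, 0], 0, 0.5]]'

```text
t: 10.95
tcp_pos: [0.5222, 0.0373, 0.1568]
tool_rot: [-0.49, -3.046, 0.019]
force: [-1.2, -0.6, -0.4]
width: 0.0514
```

```bash
python3 -c "
from h import *
go(.5228,.0404,.155,72)
im=get_image('wrist');cv2.imwrite('pics/w15.png',im[:,:,::-1])"
```

```text
t 10.95 tcp [0.5222 0.0373 0.1568] yaw_y 71.75 tilt 3.3 w 0.0514 F [-1.2 -0.6 -0.4] M [ 0.   -0.05  0.04]
shift frac [0.0014 0.016  0.0088] dist 0.0037 rows 0.08762026037966526 turn frac -0.0027 rows 0.03427701951299612 j [ 0.07  0.39 -0.05  1.19  0.    0.39]
```

View pics/w15.png

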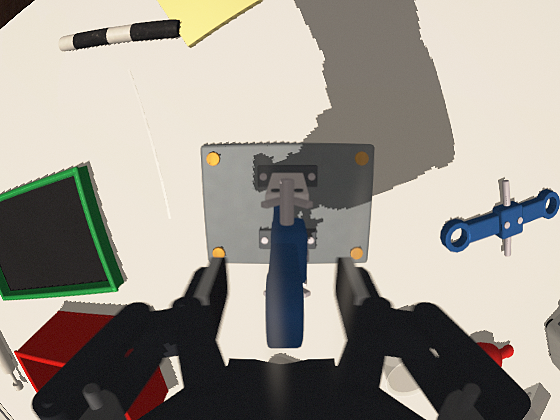

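>>> send_rows --targets '[[[0, 0.012, 0], 0, 0.3], [[0, 0, 0], 0, 0], [[0, 0, 0], 0, 0], [[0, 0, 0], 0, 0], [[0, 0, 0], 0, 0], [[0, 0, 0], 0, 0]]' --squeeze 70

```text
t: 11.5
tcp_pos: [0.5253, 0.0389, 0.1623]
tool_rot: [-0.493, -3.053, 0.018]
force: [-0.7, 1.0, -1.1]
width: 0.0127
```

```bash
python3 -c "
from h import *
go(.5228,.0404,.155,72)"
```

```text
t 11.5 tcp [0.5253 0.0389 0.1623] yaw_y 71.68 tilt 2.88 w 0.0127 F [-0.7  1.  -1.1] M [-0.02 -0.07 -0.02]
shift frac [0.0125 0.004  0.0371] dist 0.0079 rows 0.18864763531163758 turn frac -0.0035 rows 0.0441801441823506 j [ 0.07  0.39 -0.04  1.2  -0.    0.39]
```

>>> send_rows --targets '[[[0, 0, -0.03], 0, 0], [[0, 0, -0.06], 0, 0], [[0, 0, -0.1], 0, 0], [[0, 0, -0.15], 0, 0], [[0, 0, -0.15], 0, 0], [[0, 0, -0.1], 0, 0], [[0, 0, 0], 0, 0]]'

```text
t: 12.08
tcp_pos: [0.5295, 0.0398, 0.2848]
tool_rot: [-0.491, -3.047, 0.018]
force: [0.8, 0.9, -1.9]
width: 0.0127
```

```bash
python3 -c "
from h import *
s=status.read_state();print(R.from_rotvec(s['tool_rot']).as_matrix().round(3))
go(.639,-.2324,.275,76)
im=get_image('scene');crop('s',im,180,80,340,300,3,'pics/s16.png')
im=get_image('wrist');cv2.imwrite('pics/w16.png',im[:,:,::-1])"
```

```text
[[-0.948  0.314 -0.056]
 [ 0.314  0.949 -0.003]
 [ 0.052 -0.021 -0.998]]
t 12.08 tcp [0.5295 0.0398 0.2848] yaw_y 71.72 tilt 3.23 w 0.0127 F [ 0.8  0.9 -1.9] M [ 0.01 -0.14 -0.05]
shift frac [-0.9491 -1.1194  0.0225] dist 0.2935 rows 7.039562084065999 turn frac -0.0475 rows 0.5976172364226517 j [0.07 0.34 0.22 1.51 0.   0.39]
```

View pics/s16.png

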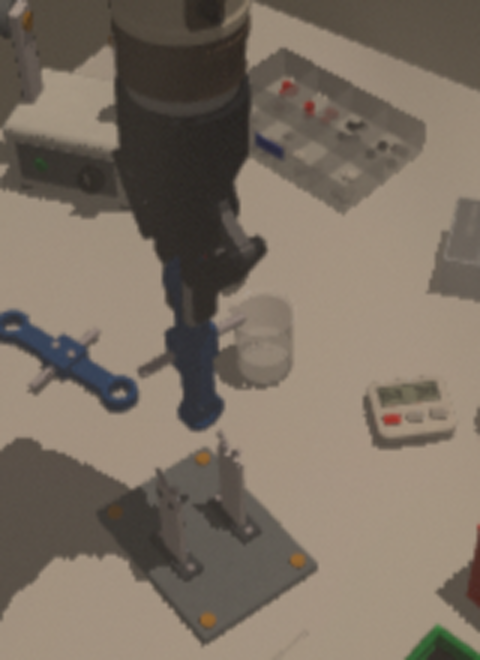

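View pics/w16.png

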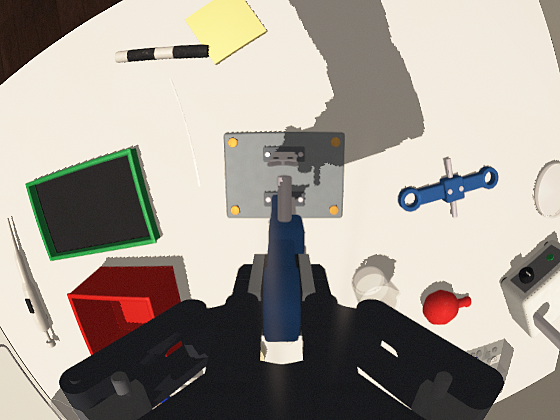

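>>> send_rows --targets '[[[-0.07, -0.08, 0], -0.02, 0], [[-0.12, -0.14, 0], -0.02, 0], [[-0.12, -0.14, 0], 0, 0], [[-0.12, -0.14, 0], 0, 0], [[-0.12, -0.14, 0], 0, 0], [[-0.12, -0.14, 0], 0, 0], [[-0.12, -0.14, 0], 0, 0], [[-0.08, -0.1, 0], 0, 0], [[-0.04, -0.05, 0], 0, 0], [[0, 0, 0], 0, 0]]'

```text
t: 13.02
tcp_pos: [0.6444, -0.2215, 0.245]
tool_rot: [-0.373, -3.019, 0.009]
force: [-1.6, 0.7, -2.3]
width: 0.013
```

```bash
python3 -c "
from h import *
go(.639,-.2324,.26,76)
s=status.read_state();print(R.from_rotvec(s['tool_rot']).as_matrix().round(3))
im=get_image('scene');crop('s',im,260,140,460,340,4,'pics/s17.png')
im=get_image('wrist');cv2.imwrite('pics/w17.png',im[:,:,::-1])"
```

```text
t 13.02 tcp [ 0.6444 -0.2215  0.245 ] yaw_y 75.96 tilt 5.69 w 0.013 F [-1.6  0.7 -2.3] M [ 0.01 -0.08  0.02]
shift frac [ 0.02   -0.0608 -0.0725] dist 0.0193 rows 0.4636346390983319 turn frac -0.0005 rows 0.006098453443937586 j [-0.32  0.72  0.74  1.69 -0.03 -0.07]
[[-0.965  0.243 -0.099]
 [ 0.243  0.97   0.006]
 [ 0.098 -0.018 -0.995]]
```

View pics/s17.png

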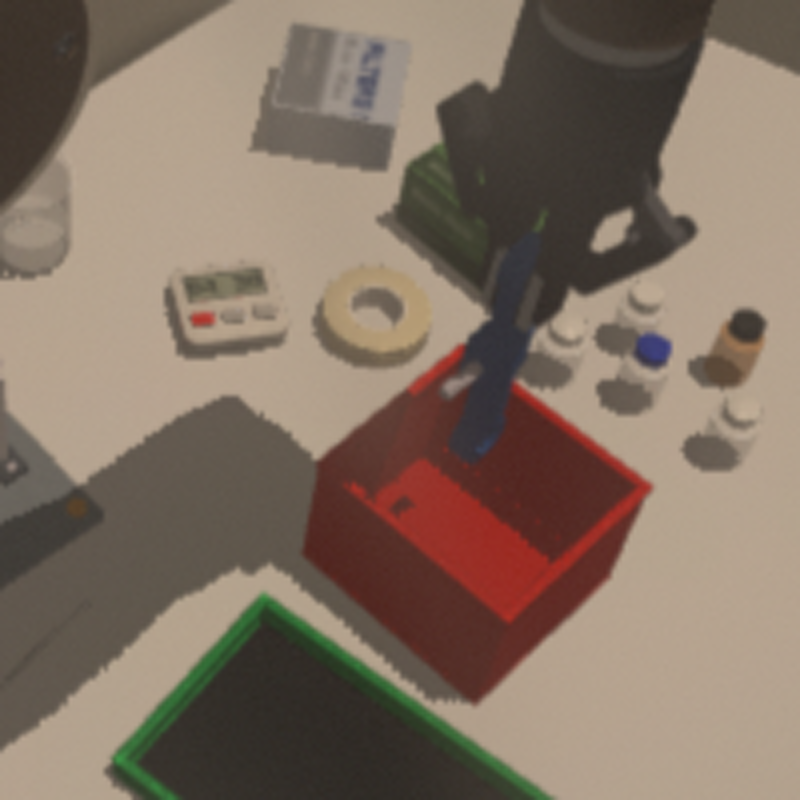

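View pics/w17.png

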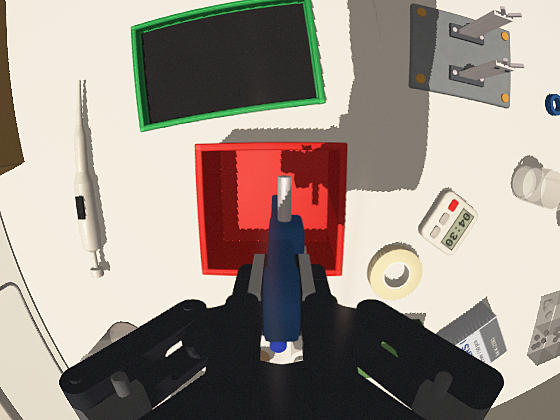

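```bash
python3 -c "
from h import *
go(.644,-.2315,.147,76)"
```

```text
t 13.12 tcp [ 0.6435 -0.2187  0.2454] yaw_y 76.09 tilt 5.78 w 0.0128 F [-0.8  0.3 -2.2] M [ 0.04 -0.1  -0.04]
shift frac [-0.0664 -0.0532  0.4889] dist 0.0993 rows 2.3803246803939775 turn frac 0.0009 rows 0.011875466010330746 j [-0.32  0.72  0.74  1.69 -0.02 -0.07]
```

>>> send_rows --targets '[[[-0.01, -0.025, 0.08], 0, 0], [[-0.014, -0.025, 0.1], 0, 0], [[-0.014, 0, 0.1], 0, 0], [[-0.014, 0, 0.1], 0, 0], [[-0.007, 0, 0.05], 0, 0], [[0, 0, 0], 0, 0]]'

```text
t: 13.62
tcp_pos: [0.6412, -0.2205, 0.1547]
tool_rot: [-0.354, -3.016, 0.001]
force: [-0.4, 0.1, -2.8]
width: 0.0126
```

```bash
python3 -c "
from h import *
go(.644,-.2315,.147,76)
im=get_image('scene');crop('s',im,260,140,460,340,4,'pics/s18.png')"
```

```text
t 13.62 tcp [ 0.6412 -0.2205  0.1547] yaw_y 76.64 tilt 5.98 w 0.0126 F [-0.4  0.1 -2.8] M [-0.03 -0.14 -0.04]
shift frac [-0.0301 -0.0497  0.0362] dist 0.0137 rows 0.32854122649887496 turn frac 0.0071 rows 0.08881173600283832 j [-0.32  0.74  0.54  1.47 -0.02 -0.09]
```

View pics/s18.png

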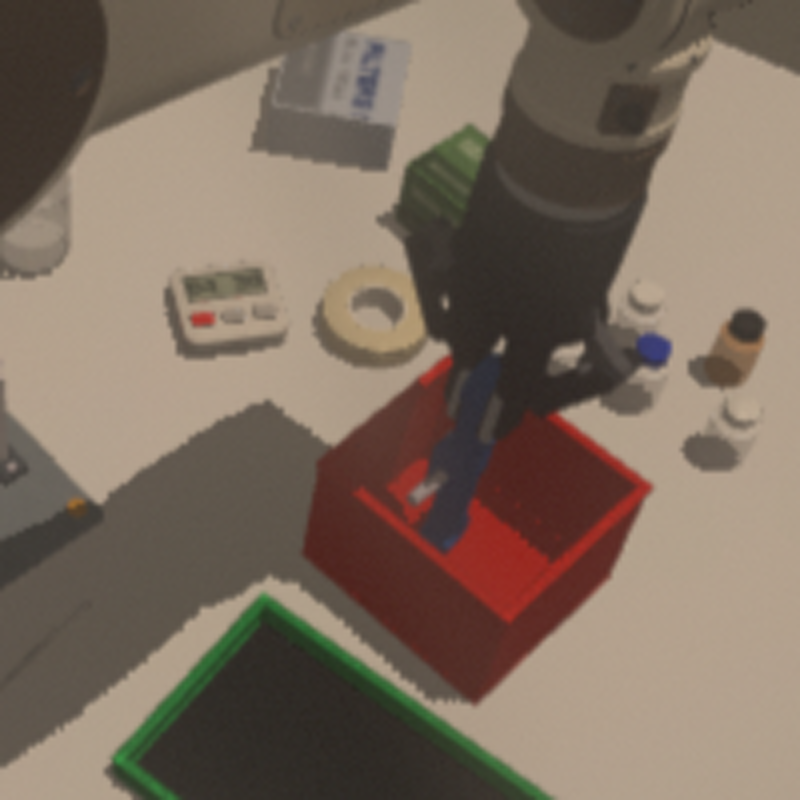

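>>> send_rows --targets '[[[-0.01, -0.025, 0.03], 0, 0], [[-0.01, -0.025, 0.03], 0, 0], [[0, 0, 0], 0, 0]]'

```text
t: 13.92
tcp_pos: [0.6426, -0.2289, 0.1455]
tool_rot: [-0.348, -3.021, 0.002]
force: [-0.2, 1.1, -2.5]
width: 0.0127
```

```bash
python3 -c "
from h import *
go(.644,-.2315,.147,76)
im=get_image('scene');crop('s',im,260,140,460,340,4,'pics/s19.png')"
```

```text
t 13.92 tcp [ 0.6426 -0.2289  0.1455] yaw_y 76.89 tilt 5.77 w 0.0127 F [-0.2  1.1 -2.5] M [ 0.01 -0.11  0.01]
shift frac [-0.0092 -0.0111 -0.0083] dist 0.0033 rows 0.0794927596238119 turn frac 0.0099 rows 0.12409606790644984 j [-0.33  0.75  0.53  1.45 -0.02 -0.1 ]
```

View pics/s19.png

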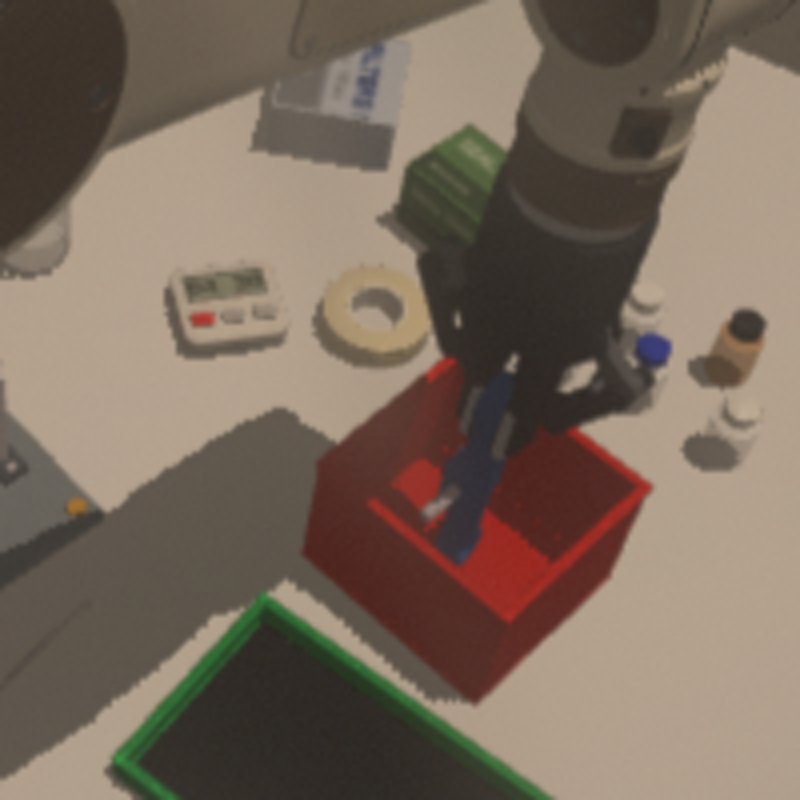

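>>> send_rows --targets '[[[0, 0, 0], 0, 0.7], [[0, 0, 0], 0, 0.7], [[0, 0, 0], 0, 0.7], [[0, 0, -0.05], 0, 0.7], [[0, 0, -0.15], 0, 0.7], [[0, 0, -0.15], 0, 0.7], [[0, 0, -0.15], 0, 0.7], [[0, 0, 0], 0, 0.7]]'

```text
t: 14.63
tcp_pos: [0.6526, -0.2301, 0.2556]
tool_rot: [-0.35, -3.026, 0.002]
force: [-0.5, 0.2, 1.8]
width: 0.0596
```

```bash
python3 -c "
from h import *
go(.602,.224,.25,-4)
s=status.read_state();print(R.from_rotvec(s['tool_rot']).as_matrix().round(3))
im=get_image('scene');crop('s',im,260,140,460,340,4,'pics/s20.png')"
```

```text
t 14.63 tcp [ 0.6526 -0.2301  0.2556] yaw_y 76.82 tilt 5.48 w 0.0596 F [-0.5  0.2  1.8] M [ 0.01 -0.05 -0.01]
shift frac [0.7605 2.1533 0.0735] dist 0.457 rows 10.95824984402492 turn frac 0.898 rows 11.287736388488087 j [-0.33  0.75  0.83  1.74 -0.02 -0.1 ]
[[-0.969  0.228 -0.095]
 [ 0.228  0.974  0.009]
 [ 0.095 -0.013 -0.995]]
```

View pics/s20.png

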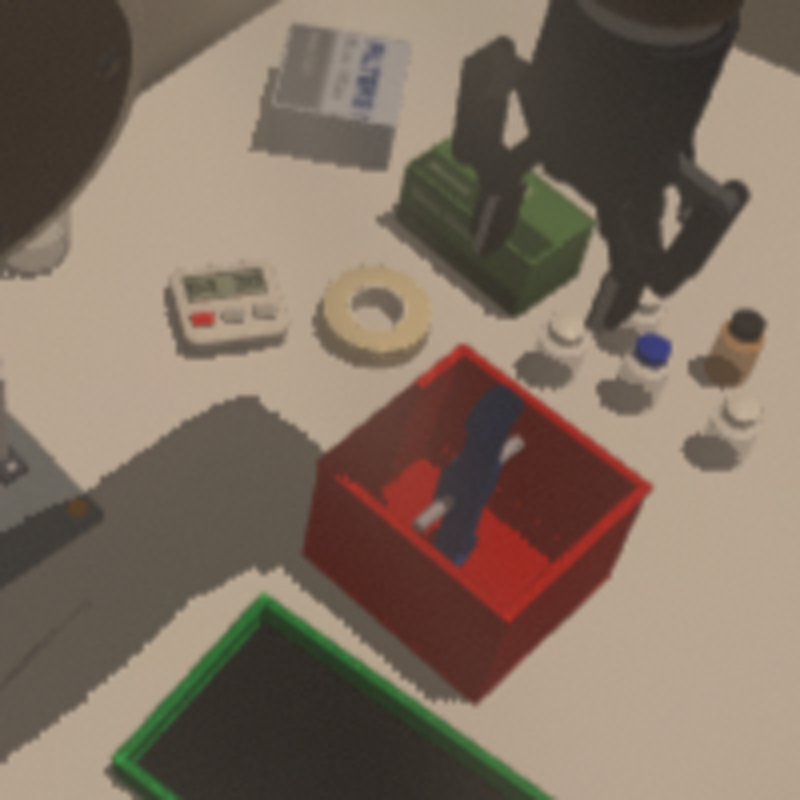

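>>> send_rows --targets '[[[0.03, 0.09, 0], 0, 0.7], [[0.064, 0.185, 0], 0, 0.7], [[0.064, 0.185, 0], 0, 0.7], [[0.064, 0.185, 0], 0, 0.7], [[0.064, 0.185, 0], 0, 0.7], [[0.064, 0.185, 0], 0, 0.7], [[0.064, 0.185, 0], 0, 0.7], [[0.064, 0.185, 0], 0, 0.7], [[0.064, 0.185, 0], 0, 0.7], [[0.064, 0.185, 0], 0, 0.7], [[0.064, 0.185, 0], 0, 0.7], [[0.064, 0.185, 0], 0, 0.7]]'

```text
t: 15.68
tcp_pos: [0.6072, 0.2239, 0.261]
tool_rot: [-0.382, -3.023, 0.006]
force: [0.6, -0.4, -0.5]
width: 0.0597
```

```bash
python3 -c "
from h import *
go(.6,.2245,.2,-3.5)
s=status.read_state();print(R.from_rotvec(s['tool_rot']).as_matrix().round(3))"
```

```text
t 15.68 tcp [0.6072 0.2239 0.261 ] yaw_y 75.66 tilt 5.4 w 0.0597 F [ 0.6 -0.4 -0.5] M [-0.04 -0.14 -0.01]
shift frac [ 0.0074 -0.0013  0.3068] dist 0.0614 rows 1.4721428402998216 turn frac 0.8795 rows 11.055757859864373 j [0.34 0.62 0.61 1.64 0.04 0.59]
[[-0.964  0.248 -0.094]
 [ 0.248  0.969  0.008]
 [ 0.093 -0.016 -0.996]]
```

>>> send_rows --targets '[[[0, 0, 0], 0.08, 0.7], [[0, 0, 0], 0.08, 0.7], [[0, 0, 0], 0.08, 0.7], [[0, 0, 0], 0.08, 0.7], [[0, 0, 0], 0.08, 0.7], [[0, 0, 0], 0.08, 0.7]]'

```text
t: 16.18
tcp_pos: [0.6021, 0.2383, 0.259]
tool_rot: [-1.463, -2.678, 0.06]
force: [0.4, -0.7, -0.4]
width: 0.0597
```

```bash
python3 -c "
from h import *
go(.6,.2245,.2,-3.5)
s=status.read_state();print(R.from_rotvec(s['tool_rot']).as_matrix().round(3))"
```

```text
t 16.18 tcp [0.6021 0.2383 0.259 ] yaw_y 32.84 tilt 5.6 w 0.0597 F [ 0.4 -0.7 -0.4] M [-0.03 -0.1   0.03]
shift frac [-0.0696 -0.0233  0.2941] dist 0.0606 rows 1.453754532919209 turn frac 0.4038 rows 5.0760645597749035 j [0.36 0.63 0.61 1.64 0.04 1.36]
[[-0.538  0.838 -0.097]
 [ 0.841  0.541  0.008]
 [ 0.059 -0.077 -0.995]]
```

>>> send_rows --targets '[[[-0.01, -0.01, 0], 0.08, 0.7], [[-0.01, -0.02, 0], 0.08, 0.7], [[-0.01, -0.02, 0], 0.08, 0.7], [[0, -0.02, 0], 0.08, 0.7], [[0, -0.01, 0], 0.08, 0.7], [[0, 0, 0.15], 0, 0.7], [[0, 0, 0.2], 0, 0.7], [[0, 0, 0], 0, 0.7], [[0, 0, 0], 0, 0.7]]'

```text
t: 16.93
tcp_pos: [0.5789, 0.2272, 0.1885]
tool_rot: [-2.232, -2.102, 0.104]
force: [0.4, 0.4, 0.9]
width: 0.0599
```

```bash
python3 -c "
from h import *
go(.6,.2245,.2,-3.5)
s=status.read_state();print(R.from_rotvec(s['tool_rot']).as_matrix().round(3))"
```

```text
t 16.93 tcp [0.5789 0.2272 0.1885] yaw_y -3.42 tilt 5.74 w 0.0599 F [0.4 0.4 0.9] M [ 0.04 -0.12 -0.01]
shift frac [-0.0072  0.0996 -0.0678] dist 0.0241 rows 0.5789649717837516 turn frac 0.0009 rows 0.010964176143406092 j [0.36 0.59 0.36 1.43 0.04 1.98]
[[ 0.06   0.993 -0.1  ]
 [ 0.998 -0.059  0.007]
 [ 0.001 -0.1   -0.995]]
```

>>> send_rows --targets '[[[0, 0, -0.2], 0, 0.7], [[0, 0, 0], 0, 0.7], [[0, 0, 0], 0, 0.7]]'

```text
t: 17.18
tcp_pos: [0.5772, 0.2246, 0.2266]
tool_rot: [-2.226, -2.097, 0.128]
force: [-0.4, -1.0, -0.7]
width: 0.0597
```

```bash
cat > q.py <<'E'
from h import *
s=status.read_state();Rt=R.from_rotvec(s['tool_rot']).as_matrix();j=s['joints']
print(s['t'],s['tcp_pos'].round(4),'z axis',Rt[:,2].round(4),'pitch',round(j[1]-j[2]+j[3]-1.5708,4),'j',j.round(3))
E
python3 q.py
```

```text
17.1833 [0.5772 0.2246 0.2266] z axis [-1.158e-01  9.000e-04 -9.933e-01] pitch 0.1087 j [0.353 0.584 0.447 1.543 0.041 1.981]
```

>>> send_rows --targets '[[[0, -0.2, 0], 0, 0.7], [[0, -0.2, 0], 0, 0.7], [[0, 0, 0], 0, 0.7], [[0, 0, 0], 0, 0.7]]'

```text
t: 17.52
tcp_pos: [0.5023, 0.2314, 0.2403]
tool_rot: [-2.232, -2.099, 0.11]
force: [0.4, 0.5, -0.0]
width: 0.0597
```

```bash
python3 q.py
```

```text
17.5167 [0.5023 0.2314 0.2403] z axis [-0.1041  0.006  -0.9946] pitch 0.0934 j [0.408 0.425 0.227 1.467 0.047 2.038]
```

>>> send_rows --targets '[[[0, 0.2, 0], 0, 0.7], [[0, 0.2, 0], 0, 0.7], [[0, 0, 0], 0, 0.7], [[0, 0, 0], 0, 0.7]]'

```text
t: 17.85
tcp_pos: [0.5849, 0.2272, 0.2347]
tool_rot: [-2.23, -2.103, 0.105]
force: [-0.2, 0.2, 0.8]
width: 0.0602
```

```bash
python3 q.py
```

```text
17.85 [0.5849 0.2272 0.2347] z axis [-0.1007  0.0072 -0.9949] pitch 0.0923 j [0.352 0.586 0.473 1.55  0.042 1.979]
```

>>> send_rows --targets '[[[0, -0.2, 0], 0, 0.7], [[0, 0, 0], 0, 0.7], [[0, 0.2, 0], 0, 0.7], [[0, 0, 0], 0, 0.7], [[0, -0.2, 0], 0, 0.7], [[0, 0, 0], 0, 0.7], [[0, 0.2, 0], 0, 0.7], [[0, 0, 0], 0, 0.7]]'

```text
t: 18.52
tcp_pos: [0.5736, 0.2233, 0.2109]
tool_rot: [-2.214, -2.087, 0.177]
force: [0.5, -0.5, -1.8]
width: 0.0599
```

```bash
python3 q.py
```

```text
18.5167 [0.5736 0.2233 0.2109] z axis [-0.1487 -0.0108 -0.9888] pitch 0.1439 j [0.352 0.61  0.448 1.553 0.041 1.979]
```

>>> send_rows --targets '[[[0, 0, 0.2], 0, 0.7], [[0, 0, 0], 0, 0.7], [[0, 0, 0], 0, 0.7]]'

```text
t: 18.77
tcp_pos: [0.5679, 0.2228, 0.1749]
tool_rot: [-2.214, -2.086, 0.177]
force: [1.3, -0.1, 2.9]
width: 0.0597
```

```bash
python3 q.py
```

```text
18.7667 [0.5679 0.2228 0.1749] z axis [-0.1488 -0.0104 -0.9888] pitch 0.1438 j [0.355 0.613 0.359 1.461 0.042 1.982]
```

>>> send_rows --targets '[[[0, 0, -0.04], 0, 0.7], [[0, 0, -0.04], 0, 0.7], [[0, 0, -0.04], 0, 0.7], [[0, 0, -0.04], 0, 0.7], [[0, 0, -0.04], 0, 0.7], [[0, 0, -0.04], 0, 0.7]]'

```text
t: 19.27
tcp_pos: [0.5848, 0.2272, 0.248]
tool_rot: [-2.225, -2.1, 0.123]
force: [0.1, -0.3, 0.3]
width: 0.0596
```

```bash
python3 q.py
```

```text
19.2667 [0.5848 0.2272 0.248 ] z axis [-0.1132  0.0027 -0.9936] pitch 0.1056 j [0.352 0.595 0.522 1.603 0.042 1.978]
```

>>> send_rows --targets '[[[0, 0, 0], 0, 0.7], [[0, 0, 0], 0, 0.7]]'

```text
t: 19.43
tcp_pos: [0.5894, 0.2288, 0.2594]
tool_rot: [-2.231, -2.106, 0.095]
force: [-0.5, 0.0, -0.7]
width: 0.0602
```

```bash
python3 q.py
```

```text
19.4333 [0.5894 0.2288 0.2594] z axis [-0.0941  0.0098 -0.9955] pitch 0.0851 j [0.352 0.587 0.54  1.608 0.042 1.978]
```

>>> send_rows --targets '[[[0, 0, 0.15], 0, 0.7], [[0, 0, 0.15], 0, 0.7], [[0, 0, 0.05], 0, 0.7]]'

```text
t: 19.68
tcp_pos: [0.5899, 0.2322, 0.2007]
tool_rot: [-2.239, -2.115, 0.057]
force: [-1.4, 0.0, -0.7]
width: 0.0596
```

```bash
python3 q.py
```

```text
19.6833 [0.5899 0.2322 0.2007] z axis [-0.0688  0.0192 -0.9974] pitch 0.0579 j [0.356 0.581 0.38  1.428 0.042 1.983]
```

>>> send_rows --targets '[[[0, 0, -0.04], 0, 0.7], [[0, 0, -0.04], 0, 0.7], [[0, 0, -0.04], 0, 0.7], [[0, 0, -0.04], 0, 0.7], [[0, 0, -0.04], 0, 0.7], [[0, 0, -0.04], 0, 0.7]]'

```text
t: 20.18
tcp_pos: [0.5944, 0.2317, 0.2575]
tool_rot: [-2.24, -2.117, 0.049]
force: [-0.3, -0.0, -0.5]
width: 0.06
```

```bash
python3 q.py
```

```text
20.1833 [0.5944 0.2317 0.2575] z axis [-0.0637  0.0211 -0.9977] pitch 0.0525 j [0.353 0.571 0.51  1.562 0.042 1.98 ]
```

>>> send_rows --targets '[[[0, 0, 0], 0, 0.7], [[0, 0, 0.15], 0, 0.7], [[0, 0, 0.15], 0, 0.7], [[0, 0, 0.05], 0, 0.7], [[0, 0, -0.04], 0, 0.7], [[0, 0, -0.04], 0, 0.7], [[0, 0, -0.04], 0, 0.7], [[0, 0, -0.04], 0, 0.7], [[0, 0, -0.04], 0, 0.7], [[0, 0, -0.04], 0, 0.7]]'

```text
t: 21.02
tcp_pos: [0.5997, 0.2339, 0.2539]
tool_rot: [-2.249, -2.124, 0.011]
force: [-0.3, -0.4, -0.3]
width: 0.0599
```

```bash
python3 q.py
```

```text
21.0167 [0.5997 0.2339 0.2539] z axis [-0.0383  0.0305 -0.9988] pitch 0.0254 j [0.354 0.561 0.484 1.52  0.042 1.981]
```

>>> send_rows --targets '[[[0, 0, 0], 0, 0.7], [[0, 0, 0.15], 0, 0.7], [[0, 0, 0.15], 0, 0.7], [[0, 0, 0.05], 0, 0.7]]'

```text
t: 21.35
tcp_pos: [0.6039, 0.2382, 0.1952]
tool_rot: [-2.256, -2.13, -0.025]
force: [-1.3, -0.2, -0.6]
width: 0.0601
```

```bash
python3 q.py
```

```text
21.35 [0.6039 0.2382 0.1952] z axis [-0.0151  0.0391 -0.9991] pitch 0.0005 j [0.357 0.569 0.347 1.349 0.042 1.985]
```

>>> send_rows --targets '[[[0, 0, 0], 0, 0.7], [[0, 0, 0], 0, 0.7]]'

```text
t: 21.52
tcp_pos: [0.6026, 0.2378, 0.193]
tool_rot: [-2.254, -2.129, -0.018]
force: [0.6, -0.6, 0.7]
width: 0.0598
```

```bash
python3 q.py; python3 -c "
from h import *
im0=get_image('top')
s=status.read_state();np.save('w21.npy',np.r_[s['tcp_pos'],s['tool_rot']])
im=get_image('wrist');cv2.imwrite('pics/w21.png',im[:,:,::-1])
crop('t',im0,320,165,420,240,6,'pics/t21.png')"
```

```text
21.5167 [0.6026 0.2378 0.193 ] z axis [-0.0194  0.0376 -0.9991] pitch 0.0051 j [0.358 0.571 0.344 1.349 0.042 1.985]
```

View pics/w21.png

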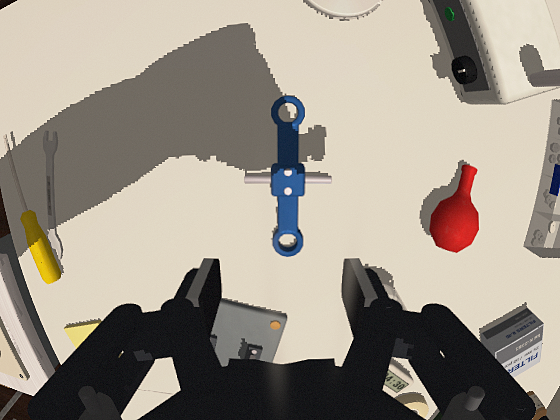

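View pics/t21.png

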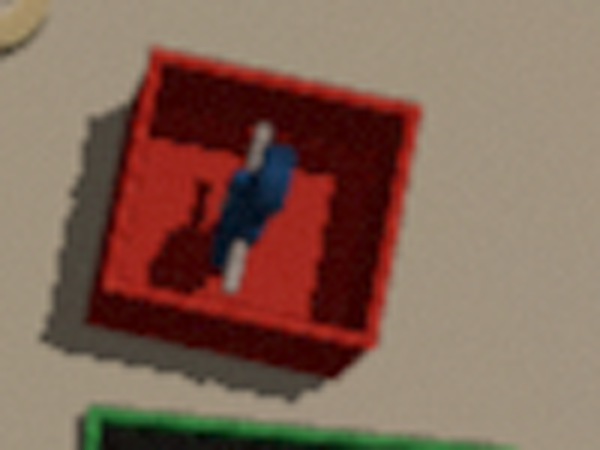

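```bash
python3 -c "
from h import *
a=np.load('w21.npy');pos,rot=a[:3],a[3:]
P=wun([(288.5,110.5),(287.5,240.5)],.014,pos,rot);d=P[0]-P[1];c=P.mean(0);print(P.round(4),c,np.linalg.norm(d),np.degrees(np.arctan2(d[1],d[0])))
g=c-.032*d/np.linalg.norm(d);print('grip',g);go(g[0],g[1],.06,np.degrees(np.arctan2(d[1],d[0]))-90)"
```

```text
[[0.6097 0.3191 0.014 ]
 [0.6022 0.1926 0.014 ]] [0.60594906 0.25585256 0.014     ] 0.12664571839964386 86.64125128608025
grip [0.60407425 0.22390753 0.014     ]
t 21.62 tcp [0.6031 0.2379 0.1938] yaw_y -3.25 tilt 2.41 w 0.0602 F [ 0.8  0.5 -0. ] M [-0.08 -0.04 -0.  ]
shift frac [-0.0943  0.0222  0.6656] dist 0.1345 rows 3.2257810658249366 turn frac 0.0012 rows 0.014758912089509385 j [0.36 0.57 0.35 1.35 0.04 1.99]
```

>>> send_rows --targets '[[[-0.03, 0.006, 0.1], 0, 0.6], [[-0.03, 0.006, 0.15], 0, 0.6], [[-0.02, 0.006, 0.15], 0, 0.6], [[-0.01, 0.004, 0.13], 0, 0.6], [[0, 0, 0.08], 0, 0.6], [[0, 0, 0.04], 0, 0.6], [[0, 0, 0], 0, 0.6], [[0, 0, 0], 0, 0.6]]'

```text
t: 22.28
tcp_pos: [0.6148, 0.2277, 0.0725]
tool_rot: [-2.262, -2.137, -0.057]
force: [0.1, 0.6, -0.5]
width: 0.0512
```

```bash
python3 q.py; python3 -c "
from h import *
s=status.read_state();np.save('w22.npy',np.r_[s['tcp_pos'],s['tool_rot']])
im=get_image('wrist');cv2.imwrite('pics/w22.png',im[:,:,::-1])
go(.604,.224,.0245,-3.36)"
```

```text
22.2833 [0.6148 0.2277 0.0725] z axis [ 0.0062  0.0468 -0.9989] pitch -0.0213 j [0.337 0.651 0.158 1.057 0.042 1.965]
t 22.33 tcp [0.615  0.2278 0.0729] yaw_y -3.25 tilt 2.72 w 0.051 F [-0.2 -0.2 -0.4] M [-0.03  0.07 -0.  ]
shift frac [-0.0335 -0.0551  0.2404] dist 0.0498 rows 1.193583311103559 turn frac 0.0012 rows 0.015088519842402616 j [0.34 0.65 0.16 1.06 0.04 1.96]
```

View pics/w22.png

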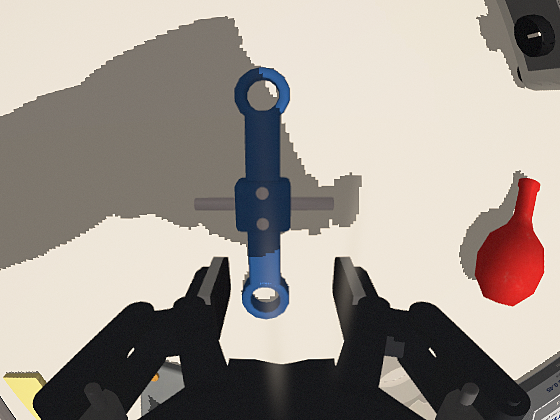

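```bash
python3 -c "
from h import *
a=np.load('w22.npy');pos,rot=a[:3],a[3:]
P=wun([(262.5,94.5),(265.5,296)],.014,pos,rot);d=P[0]-P[1];c=P.mean(0);print(P.round(4),c,np.linalg.norm(d),np.degrees(np.arctan2(d[1],d[0])))
g=c-.032*d/np.linalg.norm(d);print('grip',g)
go(g[0],g[1],.0245,np.degrees(np.arctan2(d[1],d[0]))-90)"
```

```text
[[0.6093 0.3172 0.014 ]
 [0.6026 0.1935 0.014 ]] [0.60595207 0.25534365 0.014     ] 0.12387055127692355 86.88869082031307
grip [0.60421525 0.22339082 0.014     ]
t 22.33 tcp [0.615  0.2278 0.0729] yaw_y -3.25 tilt 2.72 w 0.051 F [-0.2 -0.2 -0.4] M [-0.03  0.07 -0.  ]
shift frac [-0.0364 -0.0538  0.2402] dist 0.0498 rows 1.1936506666545397 turn frac -0.0016 rows 0.019644834949925936 j [0.34 0.65 0.16 1.06 0.04 1.96]
```

>>> send_rows --targets '[[[-0.02, -0.04, 0.02], 0, 0.6], [[-0.01, -0.02, 0.04], 0, 0.6], [[-0.005, 0, 0.05], 0, 0.6], [[0, 0, 0.04], 0, 0.6], [[0, 0, 0.02], 0, 0.6], [[0, 0, 0], 0, 0.6]]'

```text
t: 22.83
tcp_pos: [0.6085, 0.2254, 0.044]
tool_rot: [-2.265, -2.142, -0.08]
force: [0.2, -0.1, 0.1]
width: 0.0509
```

```bash
python3 q.py; python3 -c "
from h import *
go(.6042,.2236,.0245,-3.2)"
```

```text
22.8333 [0.6085 0.2254 0.044 ] z axis [ 0.021   0.0521 -0.9984] pitch -0.037 j [0.336 0.657 0.085 0.962 0.042 1.964]
t 22.83 tcp [0.6085 0.2254 0.044 ] yaw_y -3.23 tilt 3.22 w 0.0509 F [ 0.2 -0.1  0.1] M [-0.04  0.06  0.05]
shift frac [-0.0153 -0.0228  0.0964] dist 0.02 rows 0.4807117910466185 turn frac -0.0003 rows 0.004138689174462276 j [0.34 0.66 0.08 0.96 0.04 1.96]
```

>>> send_rows --targets '[[[-0.01, -0.018, 0.05], 0, 0.5], [[-0.004, -0.006, 0.045], 0, 0.5], [[0, 0, 0], 0, 0.5]]'

```text
t: 23.08
tcp_pos: [0.605, 0.2244, 0.0241]
tool_rot: [-2.265, -2.142, -0.082]
force: [-1.0, -0.6, -0.8]
width: 0.0432
```

```bash
python3 q.py; python3 -c "
from h import *
go(.6042,.2236,.0245,-3.2)"
```

```text
23.0833 [0.605  0.2244 0.0241] z axis [ 0.0225  0.0526 -0.9984] pitch -0.0387 j [0.337 0.671 0.053 0.914 0.042 1.964]
t 23.08 tcp [0.605  0.2244 0.0241] yaw_y -3.22 tilt 3.28 w 0.0432 F [-1.  -0.6 -0.8] M [-0.01  0.09  0.01]
shift frac [-0.0041 -0.0038 -0.0022] dist 0.0012 rows 0.02882756544279375 turn frac -0.0002 rows 0.0025592807002995568 j [0.34 0.67 0.05 0.91 0.04 1.96]
```

>>> send_rows --targets '[[[0, 0, 0], 0, 0], [[0, 0, 0], 0, 0], [[0, 0, 0], 0, 0], [[0, 0, 0], 0, 0], [[0, 0, 0], 0, 0], [[0, 0, 0], 0, 0], [[0, 0, 0], 0, 0]]' --squeeze 70

```text
t: 23.67
tcp_pos: [0.6056, 0.2245, 0.0242]
tool_rot: [-2.265, -2.143, -0.081]
force: [0.6, 0.3, -0.7]
width: 0.0182
```

```bash
python3 q.py; python3 -c "
from h import *
go(.6042,.2236,.0245,-3.2)
s=status.read_state();np.save('w23.npy',np.r_[s['tcp_pos'],s['tool_rot']])
im=get_image('wrist');cv2.imwrite('pics/w23.png',im[:,:,::-1])"
```

```text
23.6667 [0.6056 0.2245 0.0242] z axis [ 0.0223  0.0522 -0.9984] pitch -0.0383 j [0.337 0.672 0.055 0.915 0.042 1.964]
t 23.67 tcp [0.6056 0.2245 0.0242] yaw_y -3.22 tilt 3.25 w 0.0182 F [ 0.6  0.3 -0.7] M [-0.08  0.02 -0.02]
shift frac [-0.0049 -0.0066 -0.0017] dist 0.0017 rows 0.0401248005115656 turn frac -0.0002 rows 0.0024936904766615677 j [0.34 0.67 0.06 0.92 0.04 1.96]
```

View pics/w23.png

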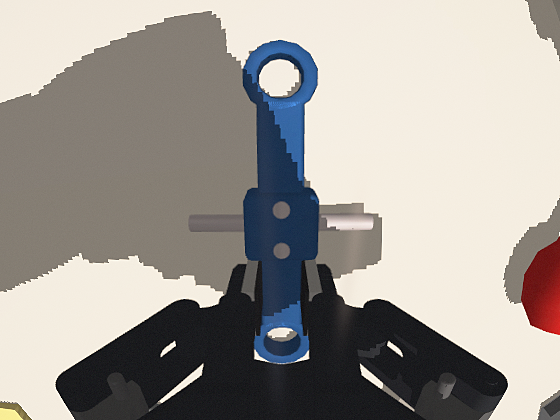

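>>> send_rows --targets '[[[0, 0, -0.05], 0, 0], [[0, 0, -0.09], 0, 0], [[0, 0, -0.12], 0, 0], [[0, 0, -0.12], 0, 0], [[0, 0, -0.12], 0, 0], [[0, 0, -0.12], 0, 0], [[0, 0, -0.09], 0, 0], [[0, 0, -0.04], 0, 0], [[0, 0, 0], 0, 0]]'

```text
t: 24.47
tcp_pos: [0.6002, 0.2155, 0.1836]
tool_rot: [-2.264, -2.142, -0.076]
force: [-0.9, -0.5, -1.5]
width: 0.0182
```

```bash
python3 q.py; python3 -c "
from h import *
go(.5133,.0098,.185,-18)"
```

```text
24.4667 [0.6002 0.2155 0.1836] z axis [ 0.0188  0.0507 -0.9985] pitch -0.0341 j [0.326 0.523 0.24  1.253 0.042 1.953]
t 24.47 tcp [0.6002 0.2155 0.1836] yaw_y -3.21 tilt 3.1 w 0.0182 F [-0.9 -0.5 -1.5] M [-0.11 -0.05 -0.05]
shift frac [-1.0491 -0.3758 -0.0671] dist 0.2233 rows 5.354440764854231 turn frac 0.1643 rows 2.064998095579548 j [0.33 0.52 0.24 1.25 0.04 1.95]
```

>>> send_rows --targets '[[[-0.05, 0, 0], 0.055, 0], [[-0.08, 0, 0], 0.055, 0], [[-0.08, 0, 0], 0.055, 0]]'

```text
t: 24.72
tcp_pos: [0.5939, 0.1766, 0.1813]
tool_rot: [-2.521, -1.821, -0.075]
force: [-0.4, -0.4, -1.2]
width: 0.018
```

```bash
python3 q.py; python3 -c "
from h import *
go(.5133,.0098,.185,-18)"
```

```text
24.7167 [0.5939 0.1766 0.1813] z axis [ 0.021   0.053  -0.9984] pitch -0.0343 j [0.268 0.488 0.176 1.224 0.046 2.159]
t 24.72 tcp [0.5939 0.1766 0.1813] yaw_y -18.31 tilt 3.27 w 0.018 F [-0.4 -0.4 -1.2] M [-0.17 -0.04 -0.01]
shift frac [-0.9157 -0.1206 -0.0713] dist 0.1853 rows 4.442957022820655 turn frac -0.0035 rows 0.04376934686262815 j [0.27 0.49 0.18 1.22 0.05 2.16]
```

>>> send_rows --targets '[[[-0.12, -0.02, -0.01], 0, 0], [[-0.15, -0.02, -0.015], 0, 0], [[-0.15, -0.02, -0.015], 0, 0], [[-0.15, -0.02, -0.015], 0, 0], [[-0.13, -0.015, -0.01], 0, 0], [[-0.08, -0.01, 0], 0, 0], [[-0.04, -0.005, 0], 0, 0], [[0, 0, 0], 0, 0], [[0, 0, 0], 0, 0]]'

```text
t: 25.47
tcp_pos: [0.5106, 0.0193, 0.1742]
tool_rot: [-2.519, -1.81, -0.051]
force: [-0.4, 0.3, -1.6]
width: 0.0179
```

```bash
python3 q.py; python3 -c "
from h import *
go(.5133,.0098,.155,-18)"
```

```text
25.4667 [0.5106 0.0193 0.1742] z axis [ 0.0038  0.0507 -0.9987] pitch -0.0043 j [ 0.01   0.307 -0.118  1.141  0.051  1.906]
t 25.47 tcp [0.5106 0.0193 0.1742] yaw_y -18.59 tilt 2.91 w 0.0179 F [-0.4  0.3 -1.6] M [-0.09  0.06 -0.  ]
shift frac [-0.0456  0.0292  0.0936] dist 0.0216 rows 0.5185486214401114 turn frac -0.0066 rows 0.08288555222151416 j [ 0.01  0.31 -0.12  1.14  0.05  1.91]
```

>>> send_rows --targets '[[[-0.03, 0.02, 0.02], -0.006, 0], [[-0.01, 0.01, 0.04], 0, 0], [[0, 0, 0.04], 0, 0], [[0, 0, 0.02], 0, 0], [[0, 0, 0], 0, 0]]'

```text
t: 25.88
tcp_pos: [0.5162, 0.0137, 0.146]
tool_rot: [-2.505, -1.829, -0.052]
force: [-0.5, -0.3, -1.7]
width: 0.0178
```

```bash
python3 q.py; python3 -c "
from h import *
go(.5139,.0109,.127,-18)
im=get_image('wrist');cv2.imwrite('pics/w25.png',im[:,:,::-1])"
```

```text
25.8833 [0.5162 0.0137 0.146 ] z axis [ 0.0039  0.0519 -0.9986] pitch -0.0038 j [-0.002  0.342 -0.147  1.078  0.052  1.879]
t 25.88 tcp [0.5162 0.0137 0.146 ] yaw_y -17.71 tilt 2.98 w 0.0178 F [-0.5 -0.3 -1.7] M [-0.08  0.02  0.02]
shift frac [-0.0216 -0.0055  0.0941] dist 0.0193 rows 0.4638572143663428 turn frac 0.0032 rows 0.0405987285508448 j [-0.    0.34 -0.15  1.08  0.05  1.88]
```

View pics/w25.png

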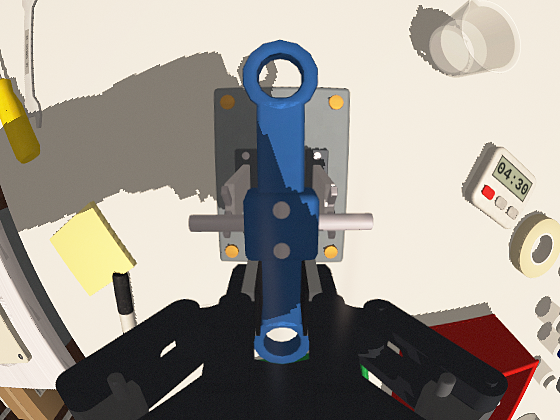

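>>> send_rows --targets '[[[-0.012, -0.004, 0.03], 0.003, 0], [[-0.006, -0.002, 0.04], 0, 0], [[0, 0, 0.03], 0, 0], [[0, 0, 0], 0, 0]]'

```text
t: 26.27
tcp_pos: [0.5141, 0.0125, 0.1242]
tool_rot: [-2.508, -1.825, -0.053]
force: [0.2, -0.6, -1.0]
width: 0.0181
```

```bash
python3 q.py; python3 -c "
from h import *
go(.5139,.0109,.1205,-18)"
```

```text
26.2667 [0.5141 0.0125 0.1242] z axis [ 0.0043  0.0521 -0.9986] pitch -0.0041 j [-0.004  0.359 -0.185  1.023  0.052  1.88 ]
t 26.27 tcp [0.5141 0.0125 0.1242] yaw_y -17.91 tilt 2.99 w 0.0181 F [ 0.2 -0.6 -1. ] M [-0.1   0.05 -0.06]
shift frac [-0.0087  0.0014  0.018 ] dist 0.004 rows 0.09594849804664879 turn frac 0.001 rows 0.012286380283255871 j [-0.    0.36 -0.18  1.02  0.05  1.88]
```

>>> send_rows --targets '[[[-0.006, 0, 0.01], 0, 0], [[-0.002, 0, 0.01], 0, 0], [[0, 0, 0.005], 0, 0], [[0, 0, 0], 0, 0]]'

```text
t: 26.6
tcp_pos: [0.5142, 0.0119, 0.12]
tool_rot: [-2.507, -1.825, -0.058]
force: [-1.3, 0.3, -0.2]
width: 0.0179
```

```bash
python3 q.py; python3 -c "
from h import *
go(.5139,.0109,.1205,-18)
im=get_image('wrist');crop('w',im,160,120,400,300,3,'pics/w26c.png')"
```

```text
26.6 [0.5142 0.0119 0.12  ] z axis [ 0.0063  0.0545 -0.9985] pitch -0.006 j [-0.007  0.363 -0.192  1.01   0.055  1.877]
t 26.6 tcp [0.5142 0.0119 0.12  ] yaw_y -17.87 tilt 3.14 w 0.0179 F [-1.3  0.3 -0.2] M [-0.04  0.19  0.07]
shift frac [-0.0052  0.0002 -0.0026] dist 0.0012 rows 0.028149292020445003 turn frac 0.0015 rows 0.01826763769463421 j [-0.01  0.36 -0.19  1.01  0.05  1.88]
```

View pics/w26c.png

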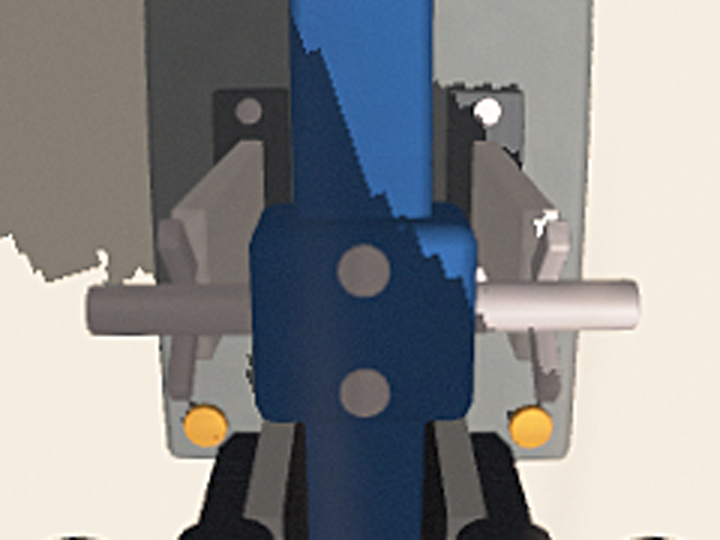

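>>> send_rows --targets '[[[0, 0, 0], 0, 0.5], [[0, 0, 0], 0, 0.5], [[0, 0, 0], 0, 0.5], [[0, 0, 0], 0, 0.5], [[0, 0, 0], 0, 0.5], [[0, 0, 0], 0, 0.5], [[0, 0, 0], 0, 0.5], [[0, 0, 0], 0, 0.5], [[0, 0, 0], 0, 0.5], [[0, 0, 0], 0, 0.5], [[0, 0, 0], 0, 0.5], [[0, 0, 0], 0, 0.5]]'

```text
t: 27.65
tcp_pos: [0.5155, 0.0111, 0.1206]
tool_rot: [-2.51, -1.826, -0.06]
force: [-0.1, -0.8, -0.2]
width: 0.0427
```

```bash
python3 q.py; python3 -c "
from h import *
go(.5139,.0109,.1205,-18)
im=get_image('wrist');cv2.imwrite('pics/w27.png',im[:,:,::-1])
im=get_image('scene');crop('s',im,180,180,340,300,5,'pics/s27.png')"
```

```text
27.65 [0.5155 0.0111 0.1206] z axis [ 0.0093  0.0526 -0.9986] pitch -0.0089 j [-0.007  0.362 -0.191  1.008  0.053  1.877]
t 27.65 tcp [0.5155 0.0111 0.1206] yaw_y -17.93 tilt 3.06 w 0.0427 F [-0.1 -0.8 -0.2] M [-0.02  0.01  0.01]
shift frac [-0.0034 -0.0075  0.0001] dist 0.0016 rows 0.03950601680987668 turn frac 0.0008 rows 0.009949977512145812 j [-0.01  0.36 -0.19  1.01  0.05  1.88]
```

View pics/w27.png

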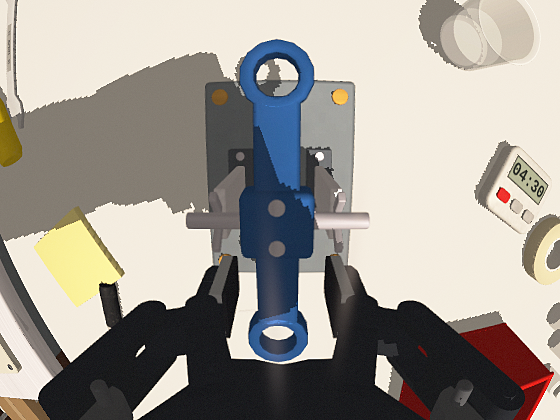

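View pics/s27.png

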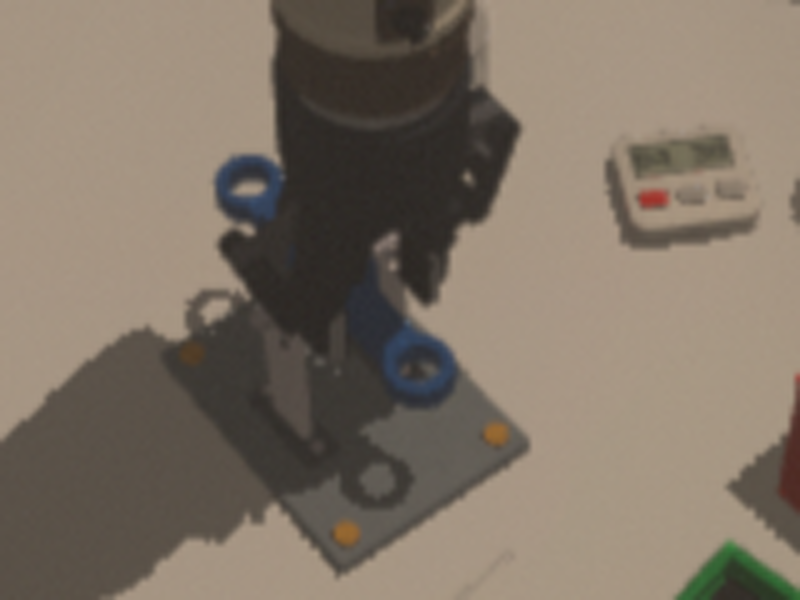

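>>> send_rows --targets '[[[0, -0.005, 0], 0, 0.5], [[0, 0, 0], 0, 0.5], [[0, 0, 0], 0, 0.5], [[0, 0, 0], 0, 0.5], [[0, 0, 0], 0, 0.5], [[0, 0, 0], 0, 0.5], [[0, 0, 0], 0, 0], [[0, 0, 0], 0, 0], [[0, 0, 0], 0, 0], [[0, 0, 0], 0, 0], [[0, 0, 0], 0, 0], [[0, 0, 0], 0, 0], [[0, 0, 0], 0, 0]]' --squeeze 70

```text
t: 28.83
tcp_pos: [0.5145, 0.0114, 0.1208]
tool_rot: [-2.51, -1.826, -0.06]
force: [-0.5, 0.0, 0.1]
width: 0.0179
```

```bash
python3 q.py; python3 -c "
from h import *
go(.5139,.0109,.1205,-18)
im=get_image('wrist');cv2.imwrite('pics/w28.png',im[:,:,::-1])"
```

```text
28.8333 [0.5145 0.0114 0.1208] z axis [ 0.0095  0.0526 -0.9986] pitch -0.0092 j [-0.007  0.36  -0.194  1.008  0.053  1.878]
t 28.83 tcp [0.5145 0.0114 0.1208] yaw_y -17.94 tilt 3.07 w 0.0179 F [-0.5  0.   0.1] M [ 0.    0.11 -0.02]
shift frac [-0.0033 -0.0019  0.0015] dist 0.0008 rows 0.01970341390407902 turn frac 0.0007 rows 0.008565910262292524 j [-0.01  0.36 -0.19  1.01  0.05  1.88]
```

View pics/w28.png

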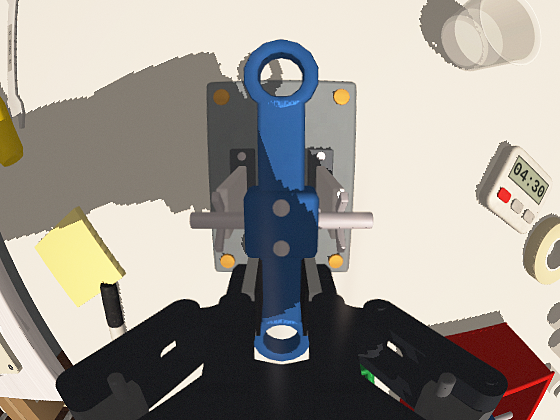

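>>> send_rows --targets '[[[0, 0, -0.03], 0, 0], [[0, 0, -0.06], 0, 0], [[0, 0, -0.09], 0, 0], [[0, 0, -0.09], 0, 0], [[0, 0, -0.06], 0, 0], [[0, 0, -0.03], 0, 0], [[0, 0, 0], 0, 0]]'

```text
t: 29.47
tcp_pos: [0.511, 0.0072, 0.1941]
tool_rot: [-2.507, -1.824, -0.048]
force: [0.2, -0.4, -2.0]
width: 0.0179
```

```bash
python3 q.py; python3 -c "
from h import *
go(.4694,-.282,.185,-6.7)"
```

```text
29.4667 [0.511  0.0072 0.1941] z axis [ 0.001   0.0516 -0.9987] pitch -0.0003 j [-0.014  0.295 -0.08   1.195  0.052  1.869]
t 29.47 tcp [0.511  0.0072 0.1941] yaw_y -17.91 tilt 2.96 w 0.0179 F [ 0.2 -0.4 -2. ] M [-0.15 -0.02 -0.03]
shift frac [-1.4402  0.2476 -0.0293] dist 0.2923 rows 7.010286899366326 turn frac -0.1246 rows 1.5658213615766856 j [-0.01  0.3  -0.08  1.2   0.05  1.87]
```

>>> send_rows --targets '[[[-0.08, 0.015, -0.01], 0, 0], [[-0.15, 0.026, -0.015], 0, 0], [[-0.18, 0.03, -0.015], 0, 0], [[-0.18, 0.03, -0.015], 0, 0], [[-0.18, 0.03, -0.015], 0, 0], [[-0.18, 0.03, -0.015], 0, 0], [[-0.15, 0.026, -0.01], 0, 0], [[-0.1, 0.02, 0], -0.05, 0], [[-0.06, 0.01, 0], -0.05, 0], [[-0.03, 0, 0], -0.03, 0], [[0, 0, 0], 0, 0], [[0, 0, 0], 0, 0]]'

```text
t: 30.47
tcp_pos: [0.4704, -0.2627, 0.1897]
tool_rot: [-2.29, -2.079, -0.047]
force: [0.3, 0.1, -1.3]
width: 0.0182
```

```bash
python3 q.py; python3 -c "
from h import *
s=status.read_state();np.save('w30.npy',np.r_[s['tcp_pos'],s['tool_rot']])
go(.4694,-.282,.08,-6.7)
im=get_image('wrist');cv2.imwrite('pics/w30.png',im[:,:,::-1])"
```

```text
30.4667 [ 0.4704 -0.2627  0.1897] z axis [-0.0102  0.0568 -0.9983] pitch 0.0376 j [-0.532  0.379  0.029  1.258  0.044  1.134]
t 30.47 tcp [ 0.4704 -0.2627  0.1897] yaw_y -5.51 tilt 3.31 w 0.0182 F [ 0.3  0.1 -1.3] M [-0.13 -0.03 -0.01]
shift frac [-0.127   0.0128  0.5419] dist 0.1114 rows 2.6703008988087813 turn frac 0.0133 rows 0.16672867002780428 j [-0.53  0.38  0.03  1.26  0.04  1.13]
```

View pics/w30.png

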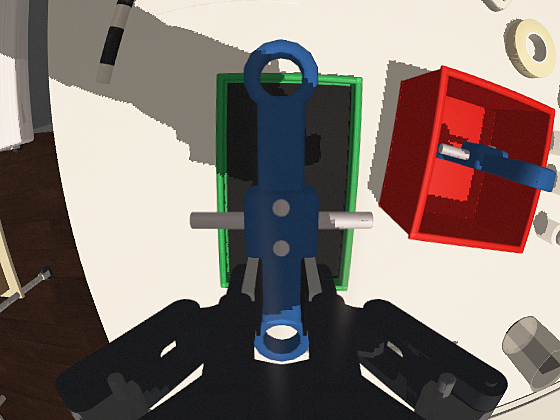

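```bash
python3 -c "
from h import *
a=np.load('w30.npy');pos,rot=a[:3],a[3:]
P=wun([(217,74),(362,79),(220,288),(347,290)],.020,pos,rot);print(P.round(4),P.mean(0))
th=np.radians(83.3);e=np.array([np.cos(th),np.sin(th)]);n=np.array([e[1],-e[0]])
for a in (1,-1):
  for b in(-1,1): print(np.array([.4728,-.252])+a*.105*e+b*.065*n)"
```

```text
[[ 0.4209 -0.1378  0.02  ]
 [ 0.5509 -0.1542  0.02  ]
 [ 0.3951 -0.3478  0.02  ]
 [ 0.5265 -0.3617  0.02  ]] [ 0.4733562  -0.25038681  0.02      ]
[ 0.42049434 -0.14013348]
[ 0.54960652 -0.15530068]
[ 0.39599348 -0.34869932]
[ 0.52510566 -0.36386652]
```

Tray pose confirmed within 2 mm. Move over it and descend.

>>> send_rows --targets '[[[-0.05, 0.005, 0.05], 0.013, 0], [[-0.05, 0.005, 0.1], 0, 0], [[-0.02, 0, 0.12], 0, 0], [[0, 0, 0.12], 0, 0], [[0, 0, 0.09], 0, 0], [[0, 0, 0.04], 0, 0], [[0, 0, 0], 0, 0]]'

```text
t: 31.1
tcp_pos: [0.4707, -0.2792, 0.0778]
tool_rot: [-2.315, -2.053, -0.046]
force: [-0.6, 0.3, -1.1]
width: 0.018
```

```bash
python3 q.py; python3 -c "
from h import *
go(.4698,-.281,.045,-6.7)"
```

```text
31.1 [ 0.4707 -0.2792  0.0778] z axis [-0.0085  0.0545 -0.9985] pitch 0.036 j [-0.557  0.494 -0.108  1.005  0.042  1.133]
t 31.1 tcp [ 0.4707 -0.2792  0.0778] yaw_y -6.84 tilt 3.16 w 0.018 F [-0.6  0.3 -1.1] M [-0.08  0.06 -0.04]
shift frac [-0.0181 -0.0009  0.1633] dist 0.0329 rows 0.7878407380056066 turn frac -0.0016 rows 0.01951101082235802 j [-0.56  0.49 -0.11  1.01  0.04  1.13]
```

>>> send_rows --targets '[[[-0.01, 0, 0.05], 0, 0], [[-0.005, 0, 0.07], 0, 0], [[0, 0, 0.06], 0, 0], [[0, 0, 0.03], 0, 0], [[0, 0, 0], 0, 0]]'

```text
t: 31.52
tcp_pos: [0.4729, -0.2808, 0.0356]
tool_rot: [-2.319, -2.058, -0.048]
force: [0.5, -0.5, -1.7]
width: 0.0178
```

```bash
python3 q.py; python3 -c "
from h import *
go(.4698,-.281,.029,-6.7)"
```

```text
31.5167 [ 0.4729 -0.2808  0.0356] z axis [-0.0036  0.0509 -0.9987] pitch 0.0299 j [-0.557  0.545 -0.15   0.906  0.041  1.132]
t 31.52 tcp [ 0.4729 -0.2808  0.0356] yaw_y -6.82 tilt 2.92 w 0.0178 F [ 0.5 -0.5 -1.7] M [-0.11  0.03 -0.04]
shift frac [-0.0043 -0.015   0.033 ] dist 0.0073 rows 0.1749962351454526 turn frac -0.0014 rows 0.017348998863282113 j [-0.56  0.54 -0.15  0.91  0.04  1.13]
```

>>> send_rows --targets '[[[0, 0, 0.015], 0, 0], [[0, 0, 0.014], 0, 0], [[0, 0, 0.003], 0, 0], [[0, 0, 0], 0, 0]]'

```text
t: 31.85
tcp_pos: [0.4748, -0.2816, 0.0311]
tool_rot: [-2.323, -2.061, -0.05]
force: [0.1, -0.5, -1.0]
width: 0.0178
```

```bash
python3 q.py; python3 -c "
from h import *
go(.4698,-.281,.029,-6.7)"
```

```text
31.85 [ 0.4748 -0.2816  0.0311] z axis [ 4.000e-04  4.830e-02 -9.988e-01] pitch 0.0252 j [-0.556  0.551 -0.154  0.891  0.041  1.133]
t 31.85 tcp [ 0.4748 -0.2816  0.0311] yaw_y -6.83 tilt 2.77 w 0.0178 F [ 0.1 -0.5 -1. ] M [-0.11  0.04  0.07]
shift frac [-0.0005 -0.0252  0.0104] dist 0.0054 rows 0.13063888793832096 turn frac -0.0014 rows 0.017987725715690586 j [-0.56  0.55 -0.15  0.89  0.04  1.13]
```

Within about 2 mm of the floor; release and retreat.

>>> send_rows --targets '[[[0, 0, 0.006], 0, 0], [[0, 0, 0], 0, 0], [[0, 0, 0], 0, 0.6], [[0, 0, 0], 0, 0.6], [[0, 0, 0], 0, 0.6], [[0, 0, 0], 0, 0.6], [[0, 0, -0.05], 0, 0.6], [[0, 0, -0.1], 0, 0.6], [[0, 0, -0.15], 0, 0.6], [[0, 0, -0.15], 0, 0.6], [[0, 0, -0.15], 0, 0.6], [[0, 0, -0.1], 0, 0.6], [[0, 0, 0], 0, 0.6], [[0, 0, 0], 0, 0.6]]'

```text
t: 33.02
tcp_pos: [0.4749, -0.2889, 0.1828]
tool_rot: [-2.326, -2.064, -0.053]
force: [-0.6, 0.1, -1.0]
width: 0.0512
```

```bash
python3 q.py; python3 -c "
from h import *
im=get_image('wrist');cv2.imwrite('pics/w32.png',im[:,:,::-1])
im=get_image('scene');cv2.imwrite('pics/s32.png',im[:,:,::-1])"
```

```text
33.0167 [ 0.4749 -0.2889  0.1828] z axis [ 0.0047  0.0462 -0.9989] pitch 0.0209 j [-0.567  0.404  0.049  1.236  0.042  1.122]
```

View pics/w32.png

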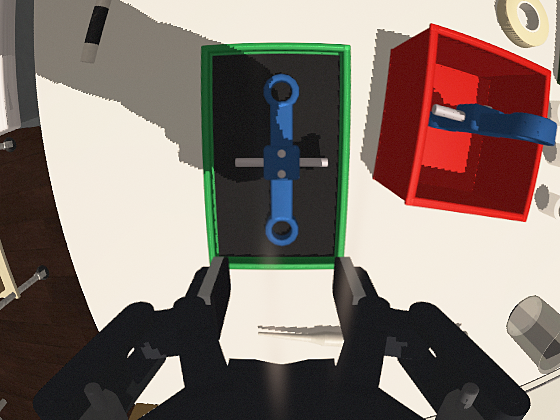

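View pics/s32.png

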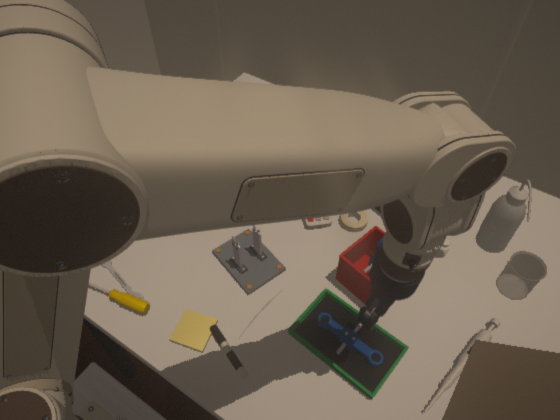

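```bash
python3 -c "
from h import *
im0=get_image('top');crop('t',im0,150,130,420,300,2.9,'pics/t33.png')"
```

```text
(no output)
```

View pics/t33.png

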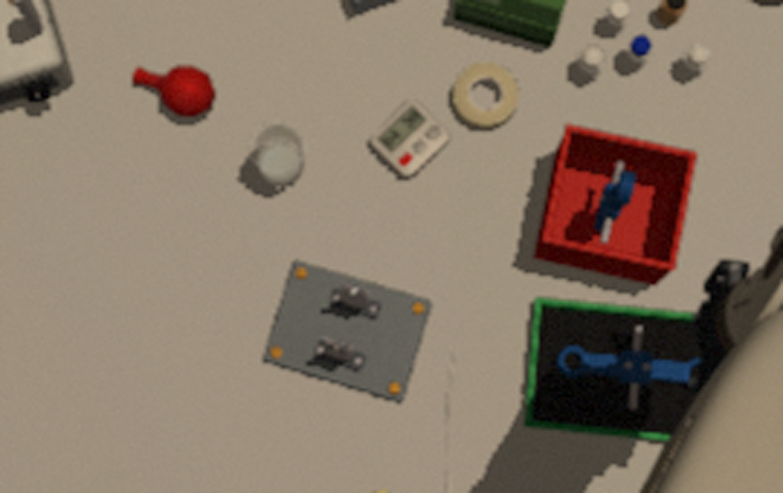

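The top view shows one arm upright in the bin and the other flat in the tray. The beaker, timer and bulb look unmoved and the gripper is clear, so I'm handing in.

```bash
python3 -c "
from station import order
print(order.hand_in())"
```

```text
the job is handed in; nothing more can be done
None
```

I checked both arms on the knife edges, sorted them and handed the job in at about 33 s. No verdict was reported.

- **First arm (the one nearer the robot):** once released on the blades, an end swung down until the arm stood upright. I put it in the red bin, and in the last pictures it stands upright there near the centre. I worked out its origin height as about 84 mm from its size rather than measuring it; the limit is 95 mm.
- **Second arm:** it stayed level for more than 1 s with the fingers open about 10 mm clear on each side. I laid it in the green tray the same way up, and it lies flat near the centre.

By eye in the last top view, the beaker, timer and bulb had not moved, and the gripper was open and about 15 cm above the tray.

**Disagreements in the checks:**
- The wrist camera put things 2–3 mm further along y than the top camera. I used the wrist values for the stand and the grips.
- The tool's tilt drifted to as much as 8.5° during the moves. I worked it back to about 3° before picking up the second arm.

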